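# Put the washed candy dishes back in the tray and clip the lid on

### The arm

A 6-joint arm with a two-finger parallel gripper is mounted at the origin on the work surface. World frame = base frame: x ahead of the robot, y to its left, z up, the work surface at z = 0. Lengths are in m, angles in rad, forces in N, time in s.
With the tool pointing down it reaches from about 0.35 to 0.975 m from the base axis. Payload 4.9 kg.
Tool frame: the origin (TCP) lies midway between the tips of the shut fingers; the grasp point (between the pads) lies 19 mm behind it; x points along the fingers, y is the direction in which the jaws open and shut, and the axes are right-handed (so a half turn about x gives the same grasp; the last joint's range is limited). The gripper opens to 85 mm and grips with 20 to 120 N. Pads are 22 mm wide; open, the fingers measure 114 mm over their backs; the gripper's body (76 mm by 85 mm) begins 54 mm behind the grasp point. The pads swing forward as they close: fully open they stand 13 mm farther back than shut.
Start: joints at [-1.441, 0.053, 1.613, -0, 1.476, -0.119], TCP at [0.154, -0.606, 0.231] pointing down, gripper open.
Joint ranges: [-3.01, 3.01], [-1.01, 2.22], [0.06, 2.58], [-1.02, 4.17], [0.09, 2.62], [-3.14, 3.14]. Speed limits (rad/s): [2.57, 2.57, 3.14, 3.14, 3.14, 3.14].

### API

Orientations are given as a rotation vector (axis times angle).
In Python, from bench import state, cams, arm gives the robot as it stands. The module is installed in compiled form; this text tells all that it offers.
- The arm moves only by the shell command python3 -m crank 'ROWS' [OPENING] [FORCE]. ROWS is JSON, a list that holds one entry, the list of rows, each a list of 6 numbers: the shift along the world's x, y, z in units of 25 mm (1.0 is 25 mm), then the turn, a rotation vector about the world's x, y, z in units of 10 degrees (1.0 is 10 degrees). In form: [[[x, y, z, rx, ry, rz], ...]]. A call has 1 to 5 rows; each row is the pose to reach, as a shift and turn from the pose commanded when the call began; what a row does not reach only later rows make up. A row lasts 1/8 s, in which the tool goes at most 62.5 mm and 10.7 degrees, less where a joint would pass 70% of its speed; a pose out of reach is approached as far as the arm can. A call with a gripper value outside its range is refused whole. OPENING is the closure, from 0 (fully open) to 1 (shut), set as the call begins (- or left out, the last holds). The fingers move at their own pace and stop on an object; FORCE is the grip in N (left out, the last holds). Time passes only in rows, so rows that repeat a pose let the fingers close. It gives the time, the measured TCP pose, the force and the opening at its end, in the units of the state.
- state(): the state, without advancing time (a new reading comes with each control period).
- cams.read_camera(name): name is "scene" or "top"; returns (picture, depth): 420x560x3 uint8, red, green, blue; 420x560 float32, m along the optical axis (not along the pixel's ray), 0 where there is no reading.
- cams.get_calibration(name): a dict with "fovy" (degrees; the focal length in pixels is half the picture's height over the tangent of half this angle, whatever the lens; pixels are square), "cx", "cy" (the principal point, pixels), "extrinsics" (4x4, takes a point from world to camera coordinates). Camera axes: x right, y down, z forward; pixel columns grow to the right and rows downward; lengths in m; the calibration is good to about 2 mm. A picture is of the moment at which its call begins. get_calibration takes no time and is no camera call.
- arm.sign_off(): hands the job in, once; it reports no verdict.
The state is a dict: "time": time; "qpos": joint angles; "joint_vel": joint speeds; "joint_efforts": joint torques, N m; "eef_pos": TCP position; "ee_rot": TCP orientation; "contact_force": force on the tool from outside, world axes, zero at the start; "torque": the same for the moment, N m; "width": finger opening in m.
Only numpy, scipy, OpenCV 4.12 (cv2) and the standard library are available. Lean on these libraries where they do the work, as an engineer would, in place of code of your own. Each camera call takes 0.05 s, during which the arm holds its last target. There are 200 camera calls.

### The job

The washed candy dishes are nested in a stack beside the open candy tray; one or two may already be back in the tray. Lift the dishes straight off the stack one at a time and set each down in an empty well of the tray, then put the lid fully down over the tray and swing both clips shut over it. Leave the tea cup and the ashtray where they stand.

Things in the scene. Friction and masses are not known exactly. Their poses are not given: they have to be found in the camera images.
- dish1_center (a point): Lowest of the nested candy dishes. Each: square white porcelain, 60 x 60 mm, 46 mm high, 150 g. Upper 24 mm: an upright collar 60 mm square (wall 4 mm, 52 mm inside, 24 mm deep); below it a stepped foot 22 mm high: neck 52 mm square for 8 mm with a grey silicone band, then 46 mm square for 14 mm. Point: the dish's centre, 23 mm above its underside; x, y square to its sides, z up out of its mouth.
- dish2_center (a point): Second dish of the stack, like dish 1; this point is its centre. Dishes 1 to 3, and dish 4 if present, start nested upright on the table, one in another, so that only the 24 mm collar of each shows above the one below. The band on the neck grips the collar below, holding with 0.7 to 1.2 N over the first 8 mm of lift; skewed, it can drag the dish below along.
- dish3_center (a point): Third dish of the stack, like dish 1; this point is its centre.
- dish4_center (a point): Fourth (top) dish of the stack, like dish 1; this point is its centre. Reads None when this dish is absent.
- dish5_center (a point): A dish like dish 1 that already sits in well 1 of the tray at the start; this point is its centre. Reads None when this dish is absent.
- dish6_center (a point): A dish like dish 1 that already sits in well 5 of the tray at the start; this point is its centre. Reads None when this dish is absent.
- well1 (a point): Where the centre of a dish seated in well 1 lies, 31 mm above the table; x, y along the tray's sides, z up. The red plastic tray is fixed: a ledge 235 (x) x 192 (y) mm, 18 mm high, on it a deck 209 x 166 mm, top 30 mm above the table, with six open wells 57 mm square, 26 mm deep, three along x at 66 mm pitch, two along y at 88 mm pitch. Wells 1, 2, 3 lie on the +y side, from +x to -x.
- well2 (a point): The same for well 2 (+y side, middle). A seated dish hangs by its collar on the deck: the whole 24 mm collar stands above the deck, its top 54 mm above the table. The foot's neck has about 2.4 mm of play all round, its lower part 5.5 mm. Dishes seated side by side stand 6 mm apart along the tray's x and 28 mm apart along its y.
- well3 (a point): The same for well 3 (+y side, -x end).
- well4 (a point): The same for well 4 (-y side, +x end).
- well5 (a point): The same for well 5 (-y side, middle).
- well6 (a point): The same for well 6 (-y side, -x end).
- lid_grip (a point): Centre of the finger grip of the loose red lid: a deep cover 225 (x) x 182 (y) mm outside, wall 4 mm, 44 mm high, 300 g, starting right way up on the table. The grip on its middle is a bar 70 (x) x 16 (y) x 28 mm high; this point is half-way up it, 58 mm above the lid's lower edge; z up. On both y sides a catch ridge 52 mm long stands out 6 mm, its top 24 mm above the lower edge.
- lid_seat (a point): Fixed point 76 mm above the table over the tray's middle: where the lid's grip centre lies when the lid is fully down, its lower edge on the ledge (its wall goes 12 mm down over the deck's edge, 4 mm of play each side). x along the tray's long side, y along its short side, z up. The lid's x must lie along this x, either way round. The clips are on the +y and -y sides.
- clip_left (a joint): Angle of the clip on the tray's +y side, rad: 0 shut (plate upright, lip over the lid's ridge), growing outward to 1.4; starts at 0.45 to 0.8. Plate 44 mm wide (x), 4 mm thick, reaching 34 mm up from the hinge line, which runs along x, 101 mm from the tray's middle, 14 mm above the table. Its lip reaches 9 mm inward.
- clip_right (a joint): The same for the clip on the tray's -y side, growing outward (towards -y). Both clips are stiff (1 to 2 N at the plate) and stay where left; pushing the outer face near its upper edge inward and a little upward shuts them. Shut before the lid is on, they are in its way.
- clip_left_tip (a point): Middle of the upper edge of the left (+y side) clip's plate, 34 mm from its hinge line. z runs up the plate.
- clip_right_tip (a point): Middle of the upper edge of the right (-y side) clip's plate, 34 mm from its hinge line. z runs up the plate.
- cup: Bystander: white porcelain tea cup 70 mm across, 55 mm high, standing on a bamboo coaster 96 mm across. Origin: centre of its underside.
- ashtray: Bystander: eight-sided glass ashtray, 120 mm across, 33 mm high. Origin: centre of its underside.
Mind the look-alikes: they are no part of the job. What is shaped like the part that bears dish4_center but blue or turquoise is not meant.

How it is judged:
By the outcome, as a careful person would: the job done as asked, in the order asked, and still so for the second after the job is handed in, with the robot touching nothing.
Of dish4, dish5, dish6 only 1 to 3 are there at a start; the rules pass over those that are not, and their reading is None.
At some moment in a run one of lid may be knocked a few centimetres aside while the robot is not near it.
It also fails if it takes over 210 s, if anything falls off the work surface, if the arm or the gripper's body presses on something with over 40 N, if the wrist force passes 120 N, or if a joint passes its speed limit or range.

## Working session

There is one attempt and no reset: what is moved stays moved. The work goes in short steps, Python scripts to look and compute and a shell command to move; the robot and the scene stay as the last step left them, time stands still between calls to the robot, and variables do not carry over. Pictures are saved under pics/ and viewed, about 12 in all and at most 16, crops included, and the job is handed in when it is done.

```bash
mkdir -p pics; cat > h.py <<'E'
import numpy as np, cv2
from bench import state, cams, arm
def grab(n):
    p,d=cams.read_camera(n); c=cams.get_calibration(n)
    f=p.shape[0]/2/np.tan(np.radians(c["fovy"])/2); E=np.array(c["extrinsics"])
    v,u=np.mgrid[:p.shape[0],:p.shape[1]]
    C=np.stack([(u-c["cx"])/f*d,(v-c["cy"])/f*d,d],-1)
    W=(C-E[:3,3])@E[:3,:3]
    W[d==0]=np.nan
    return p,d,W
def save(name,p,s=1,crop=None):
    if crop: a,b,c,d=crop; p=p[b:d,a:c]
    cv2.imwrite("pics/"+name,cv2.resize(p[...,::-1],None,fx=s,fy=s,interpolation=cv2.INTER_CUBIC))
E
python3 - <<'E'
from h import *
for n in("top","scene"):
    p,d,W=grab(n); save(n+"0.png",p,1.4); np.savez("/tmp/%s0.npz"%n,p=p,d=d,W=W)
    c=cams.get_calibration(n);print(n,c)
print(state())
E
```

```text
top {'fovy': 44.488789545100914, 'cx': 284.8429471521799, 'cy': 218.8843287365766, 'extrinsics': array([[ 1.21607808e-01, -9.92578205e-01, -2.18461056e-04,
         1.87435472e-02],
       [-9.67842963e-01, -1.18528483e-01, -2.21880593e-01,
         5.08425459e-01],
       [ 2.20207947e-01,  2.71938485e-02, -9.75073820e-01,
         1.15853292e+00],
       [ 0.00000000e+00,  0.00000000e+00,  0.00000000e+00,
         1.00000000e+00]])}
scene {'fovy': 53.09430513014391, 'cx': 273.37508090715556, 'cy': 215.0344235428347, 'extrinsics': array([[ 0.04234215,  0.99896191,  0.01680021, -0.09884117],
       [ 0.66766771, -0.01578261, -0.74429211, -0.26615953],
       [-0.74325431,  0.04273188, -0.66764288,  1.33886398],
       [ 0.        ,  0.        ,  0.        ,  1.        ]])}
{'time': 0.1, 'qpos': array([-1.44100712e+00,  5.33026363e-02,  1.61412364e+00,  1.09111650e-05,
        1.47599487e+00, -1.19017497e-01]), 'joint_vel': array([ 0.00107408, -0.00080154, -0.003931  ,  0.00077547, -0.00034444,
        0.00080048]), 'joint_efforts': array([-6.19419043e-04, -3.94904423e+01, -3.71366429e+01, -2.42925917e-04,
        3.88341694e-03, -2.05243276e-05]), 'eef_pos': array([ 0.15382615, -0.60520943,  0.23019838]), 'ee_rot': array([ 2.08984415,  0.26325748, -2.08984202]), 'contact_force': array([-0.16672397, -0.37929371, -0.70224103]), 'torque': array([ 0.01168524, -0.04172019, -0.04255227]), 'width': 0.08520087941099083}
```

View pics/top0.png

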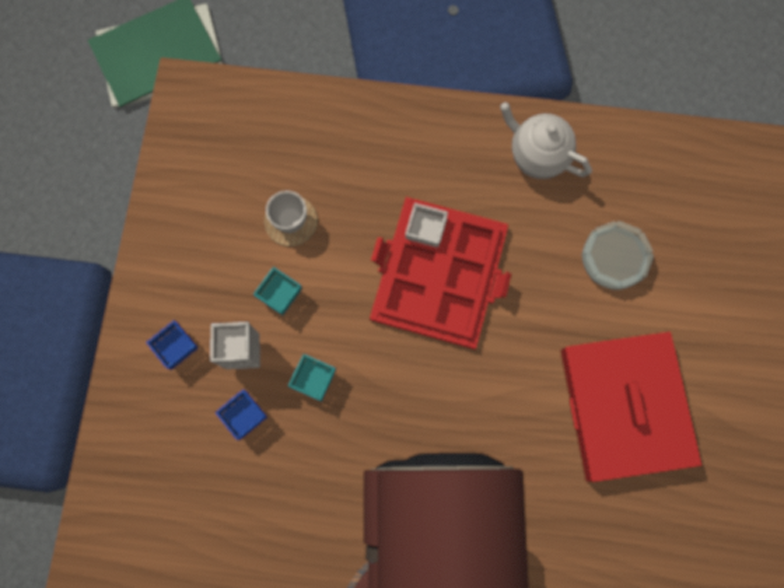

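View pics/scene0.png

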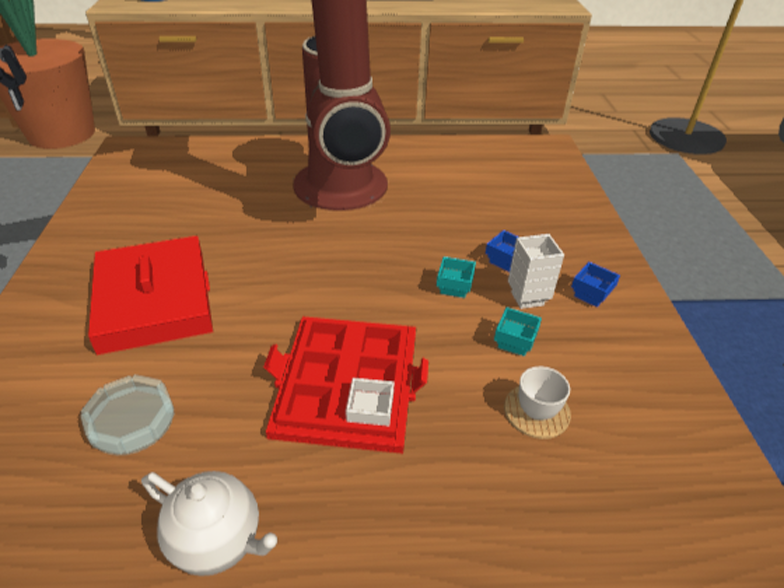

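Top view: a dish stands in the upper-left well (well 1, px 427,225), and the white stack is at (232,343) with turquoise and blue decoys around it. The lid is at (632,407). The cup, ashtray and teapot stay clear of the job. Next I'll measure poses from depth.

```bash
cat >> h.py <<'E'
def rect(P):
    (c,s,a)=cv2.minAreaRect((P[:,:2]*1000).astype(np.float32)); return np.round(c,1),np.round(s,1),round(a,1)
def masks(p,W):
    p=p.astype(int);r,g,b=p[...,0],p[...,1],p[...,2]
    red=(r>100)&(g<60)&(b<70); white=(abs(r-g)<25)&(abs(r-b)<30)&(r>100)
    return red,white
E
python3 - <<'E'
from h import *
for n in("top","scene"):
    q=np.load("/tmp/%s0.npz"%n);p,W=q["p"],q["W"];red,wh=masks(p,W);x,y,z=W[...,0],W[...,1],W[...,2]
    k=(red)&(y>-0.16)&(y<.2)&(x>.3)
    print(n,"deck",rect(W[k&(abs(z-.03)<.004)]),np.median(z[k&(abs(z-.03)<.006)]),"ledge",rect(W[k&(abs(z-.018)<.004)]),"all",rect(W[k&(z>.01)&(z<.035)]))
    k=red&(y<-.15)
    print("lid top",rect(W[k&(abs(z-.044)<.005)]),np.median(z[k&(abs(z-.044)<.006)]),"grip",rect(W[k&(z>.066)&(z<.08)]),k[z>.066].sum(),np.nanmax(z[k]))
    k=wh&(y>.1)&(y<.5)&(z>.08)&(x<.7)&(x>.2)
    zm=np.nanpercentile(z[k],98);print("stack",zm,rect(W[k&(z>zm-.005)]),k.sum())
    for (a,b) in [((.2,.7),(.15,.5))]:
        pass
q=np.load("/tmp/scene0.npz")
print(state()["eef_pos"])
E
```

```text
top deck (array([586.4,  19.1]), array([221.6, 210.3]), 81.2) 0.03002834342322443 ledge (array([584.2,  20. ]), array([212.4, 232.8]), 81.7) all (array([585.,  19.]), array([222.1, 233.9]), 81.2)
lid top (array([ 386.8, -322.5]), array([222.6, 184.3]), 15.2) 0.04409873504275513 grip (array([ 387.2, -321.5]), array([68.7, 18.1]), 14.9) 225 0.07735913062663356
stack 0.12026786776780123 (array([400.4, 339.7]), array([59.8, 60.3]), 9.6) 751
scene deck (array([585.2,  17. ]), array([228.1, 212.8]), 81.2) 0.029154524805597555 ledge (array([586.6,  18.3]), array([211.7, 235.1]), 81.2) all (array([586.6,  16.8]), array([228.1, 235.6]), 81.2)
lid top (array([ 387.1, -321.3]), array([230.1, 182.2]), 15.0) 0.042857620608788845 grip (array([ 386.5, -321. ]), array([72.5, 14.4]), 14.4) 130 0.07454530792266617
stack 0.11817613336605061 (array([401.9, 340.1]), array([62.2, 60.9]), 10.1) 828
[ 0.15382615 -0.60520943  0.23019838]
```

```bash
cat >> h.py <<'E'
from scipy.optimize import minimize
def box(X,Y,w,h,s=.8): # soft box, mm
    S=lambda t:1/(1+np.exp(-np.clip(t/s,-40,40)))
    return S(w/2-abs(X))*S(h/2-abs(Y))
def plane(n,z,shape=(420,560)):
    c=cams.get_calibration(n);f=210/np.tan(np.radians(c["fovy"])/2);E=np.array(c["extrinsics"])
    v,u=np.mgrid[:shape[0],:shape[1]];D=np.stack([(u-c["cx"])/f,(v-c["cy"])/f,np.ones(shape)],-1)@E[:3,:3]
    o=-E[:3,:3].T@E[:3,3]; return o+D*((z-o[2])/D[...,2])[...,None]
def fit(n,W,obs,ign,model,x0,z,R=160):
    P=plane(n,z)[...,:2]*1000; k=(np.hypot(P[...,0]-x0[0],P[...,1]-x0[1])<R)&~ign
    P=P[k];o=obs[k].astype(float)
    def cost(q):
        a=np.radians(q[2]);d=P-q[:2];X=d@[np.cos(a),np.sin(a)];Y=d@[-np.sin(a),np.cos(a)]
        return ((model(X,Y)-o)**2).mean()
    r=minimize(cost,x0,method="Nelder-Mead",options=dict(initial_simplex=np.array([x0]*4)+np.vstack([np.zeros(3),4*np.eye(3)])))
    return np.round(r.x,2),round(r.fun,4)
def deck(X,Y):
    m=box(X,Y,209,166)
    for i in(-66,0,66):
        for j in(-44,44): m=m-box(X-i,Y-j,57,57)
    return m
E
python3 - <<'E'
from h import *
from scipy.spatial.transform import Rotation as R
for n in("top","scene"):
    q=np.load("/tmp/%s0.npz"%n);p,W=q["p"],q["W"];red,wh=masks(p,W);z=W[...,2]
    print(n,"tray",fit(n,W,red&(abs(z-.03)<.004),(z>.036)|(wh),deck,[586,19,-8.8],.03))
    print("lid",fit(n,W,red&(abs(z-.044)<.005),(z>.05),lambda X,Y:box(X,Y,225,182),[387,-321,15],.044))
    top=.118
    print("stack",fit(n,W,(W[...,1]>.2)&(z>.111),z<-1,lambda X,Y:box(X,Y,60,60)-box(X,Y,52,52),[401,340,9.8],top,60))
    k=(z>.049)&(z<.062)&(abs(W[...,0]-.64)<.08)&(abs(W[...,1]-.055)<.08)
    print("dish5",rect(W[k]))
    k=red&(abs(W[...,0]-.586)<.15)
    for s in(1,-1):
        a=np.radians(-8.8);L=(W-[.586,.018,0])@np.array([[np.cos(a),-np.sin(a),0],[np.sin(a),np.cos(a),0],[0,0,1]])
        kk=k&(s*L[...,1]>.098)&(z>.016)&(abs(L[...,1])<.15);print("clip",s,np.round(np.percentile(L[kk],[2,50,98],axis=0)*1000,1).tolist())
a=R.from_rotvec(state()["ee_rot"]).as_matrix();print(a.round(3), "jaw yaw",np.degrees(np.arctan2(a[1,1],a[0,1])))
E
```

```text
top tray (array([585.94,  19.31,  -8.79]), np.float64(0.0335))
lid (array([ 386.47, -321.97,   15.29]), np.float64(0.0218))
stack (array([400.51, 339.16,   9.95]), np.float64(0.0186))
dish5 (array([628.6,  71.8]), array([ 76.5, 146. ]), 56.1)
clip 1 [[-27.3, 98.8, 16.6], [0.1, 110.6, 34.5], [24.1, 117.3, 49.6]]
clip -1 [[-23.6, -120.0, 16.7], [-1.9, -108.7, 31.8], [25.9, -98.4, 49.5]]
scene tray (array([586.72,  19.6 ,  -8.92]), np.float64(0.0249))
lid (array([ 390.03, -319.9 ,   14.94]), np.float64(0.0097))
stack (array([405.14, 338.93,  10.  ]), np.float64(0.0816))
dish5 (array([658.1,  52.6]), array([59.9, 64.3]), 80.8)
clip 1 [[-26.8, 99.9, 16.4], [3.1, 110.3, 30.2], [30.2, 120.2, 47.8]]
clip -1 [[-24.4, -119.6, 16.2], [1.6, -109.1, 30.5], [22.4, -99.2, 46.2]]
[[-0.     0.246 -0.969]
 [ 0.002 -0.969 -0.246]
 [-1.    -0.002 -0.   ]] jaw yaw -75.74447358263585
```

```bash

python3 -m crank '[[[1.4,1.4,0,0,0,0],[2.8,2.8,0,0,0,0],[4.2,4.2,0,0,0,0],[5.6,5.6,0,0,0,0],[7,7,0,0,0,0]]]' 0 40
python3 -m crank '[[[1.4,1.4,0,0,0,0],[2.8,2.8,0,0,0,0],[4.2,4.2,0,0,0,0],[5.6,5.6,0,0,0,0],[7,7,0,0,0,0]]]'
python3 -m crank '[[[0,2,0,0,0,0],[0,4,0,0,0,0],[0,6,0,0,0,0],[0,8,0,0,0,0],[0,10,0,0,0,0]]]'
python3 -m crank '[[[-0.4,2,0,0,0,0],[-0.8,4,0,0,0,0],[-1.2,6,0,0,0,0],[-1.6,8,0,0,0,0],[-2,10,0,0,0,-0.43]]]'
```

```text
time: 0.72
eef_pos: [0.3297, -0.4292, 0.2308]
ee_rot: [2.089, 0.262, -2.09]
contact_force: [0.9, -1.5, -1.0]
width: 0.0855
time: 1.35
eef_pos: [0.5047, -0.2543, 0.2309]
ee_rot: [2.089, 0.262, -2.09]
contact_force: [1.5, 0.3, 0.5]
width: 0.0855
time: 1.98
eef_pos: [0.5034, -0.0041, 0.2309]
ee_rot: [2.089, 0.261, -2.09]
contact_force: [1.1, 0.5, -0.4]
width: 0.0856
time: 2.6
eef_pos: [0.4531, 0.2458, 0.2309]
ee_rot: [2.131, 0.183, -2.132]
contact_force: [1.1, -0.8, 0.6]
width: 0.0854
```

```bash
cat >> h.py <<'E'
from scipy.spatial.transform import Rotation as Rot
def need(x,y,z,yaw):
    s=state();a=Rot.from_rotvec(s["ee_rot"]).as_matrix();j=np.degrees(np.arctan2(a[1,1],a[0,1]))
    t=a[:,0];d=(np.array([x,y,z])-s["eef_pos"]*1000)/25
    print("t",round(s["time"],2),"pos",(s["eef_pos"]*1000).round(1),"need units",d.round(3),"turn",round((((yaw-j+90)%180)-90)/10,3),"tilt x,y",t[:2].round(4),"F",np.round(s["contact_force"],1),"w",round(s["width"]*1000,1))
ty=np.radians(-8.85);TC=np.array([586.3,19.4])
def well(i):
    L=[(66,44),(0,44),(-66,44),(66,-44),(0,-44),(-66,-44)][i-1]
    return TC+np.array([[np.cos(ty),-np.sin(ty)],[np.sin(ty),np.cos(ty)]])@L
if __name__=="__main__":
    for i in range(1,7):print(i,well(i).round(1))
E
python3 -m crank '[[[-1,1.8,0,0,0,0],[-2.1,3.74,0,0,0,0],[-2.1,3.74,-1.6,0,0,0],[-2.1,3.74,-2.4,0,0,0],[-2.1,3.74,-2.4,0,0,0]]]'
python3 -c "
from h import *
need(400.7,339.3,95,99.95)"; python3 h.py
```

```text
time: 3.22
eef_pos: [0.4003, 0.3365, 0.1688]
ee_rot: [2.125, 0.182, -2.135]
contact_force: [0.0, 0.0, 0.5]
width: 0.0857
t 3.23 pos [400.3 336.5 168.8] need units [ 0.017  0.111 -2.951] turn 0.004 tilt x,y [-0.0042 -0.0027] F [0.  0.  0.5] w 85.7
1 [658.3  52.7]
2 [593.1  62.9]
3 [527.9  73. ]
4 [644.7 -34.2]
5 [579.5 -24.1]
6 [514.3 -13.9]
```

```bash

python3 -m crank '[[[0.02,0.11,-0.5,0,0,0],[0.02,0.11,-1.0,0,0,0],[0.02,0.11,-1.5,0,0,0],[0.02,0.11,-2,0,0,0],[0.02,0.11,-2,0,0,0]]]'
python3 -c "
from h import *
need(400.7,339.3,95,99.95)"
```

```text
time: 3.85
eef_pos: [0.4011, 0.3399, 0.1196]
ee_rot: [2.127, 0.184, -2.133]
contact_force: [-0.6, -0.5, -0.4]
width: 0.0856
t 3.85 pos [401.1 339.9 119.6] need units [-0.014 -0.024 -0.984] turn 0.0 tilt x,y [-0.0025 -0.0016] F [-0.6 -0.5 -0.4] w 85.6
```

```bash
python3 - <<'E'
from h import *
p,d,W=grab("scene");save("s1.png",p,3,(310,120,510,300))
E
```

```text
(no output)
```

View pics/s1.png

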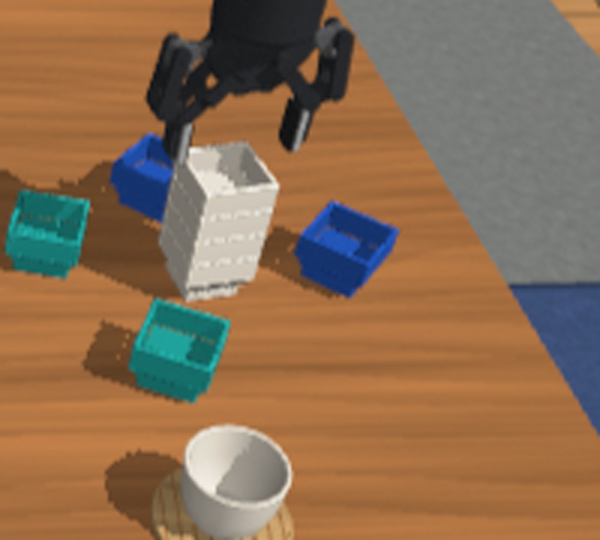

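The fingers straddle the four-dish stack (top rim around px 225,165), with the decoys clear below. I'll go down, grip and lift straight.

```bash

python3 -m crank '[[[0,0,-0.5,0,0,0],[0,-0.02,-1,0,0,0],[0,-0.02,-1,0,0,0]]]'
python3 -m crank '[[[0,0,0,0,0,0],[0,0,0,0,0,0],[0,0,0,0,0,0],[0,0,0,0,0,0],[0,0,0,0,0,0]]]' 1 30
python3 -c "
from h import *
need(400.7,339.3,95,99.95)"
python3 -m crank '[[[0,0,0.1,0,0,0],[0,0,0.2,0,0,0],[0,0,0.3,0,0,0],[0,0,0.4,0,0,0],[0,0,0.5,0,0,0]]]'
python3 -c "
from h import *
p,d,W=grab('scene');save('s2.png',p,3,(310,120,510,300))"
```

```text
time: 4.28
eef_pos: [0.4008, 0.3393, 0.0944]
ee_rot: [2.127, 0.184, -2.133]
contact_force: [0.0, 0.9, 0.3]
width: 0.0852
time: 4.9
eef_pos: [0.4023, 0.3403, 0.0969]
ee_rot: [2.132, 0.186, -2.13]
contact_force: [-0.1, 1.0, 3.2]
width: 0.059
t 4.9 pos [402.3 340.3  96.9] need units [-0.063 -0.039 -0.076] turn -0.001 tilt x,y [0.001  0.0006] F [-0.1  1.   3.2] w 59.0
time: 5.52
eef_pos: [0.4018, 0.34, 0.109]
ee_rot: [2.13, 0.185, -2.131]
contact_force: [-0.0, -0.8, -1.5]
width: 0.0592
```

View pics/s2.png

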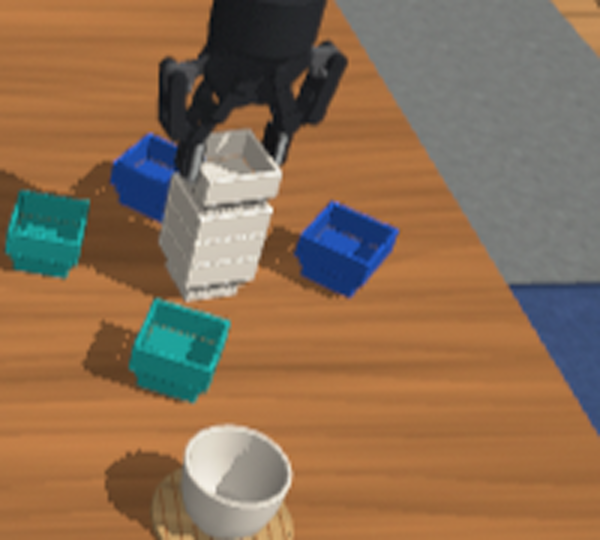

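Only the top dish rises, and the three below stay nested (top edge around px 235,205). I'll carry it to well 2.

```bash

python3 -m crank '[[[0,0,0.4,0,0,0],[0,0,0.9,0,0,0],[0,0,1.5,0,0,0],[0,0,2.1,0,0,0],[0.3,-0.4,2.4,0,0,0]]]'
python3 -m crank '[[[1,-1.5,0,0,0,-0.3],[2.2,-3.2,0,0,0,-0.7],[3.4,-4.9,0,0,0,-1.1],[4.6,-6.6,0,0,0,-1.5],[5.8,-8.4,0,0,0,-1.88]]]'
python3 -m crank '[[[0.7,-1.1,0,0,0,0],[1.4,-2,0,0,0,0],[1.5,-2.2,0,0,0,0],[1.5,-2.2,0,0,0,0]]]'
python3 -c "
from h import *
x=well(2);need(*x,31,81.15);grab('top');p,d,W=grab('top');save('t3.png',p,3.5,(250,120,400,270))
need(*x,31,81.15);k=(W[...,2]>.1)&(abs(p[...,0].astype(int)-p[...,2])<30)&(p[...,0]>110);print(rect(W[k&(W[...,2]>np.nanpercentile(W[...,2][k],60))]))"
```

```text
time: 6.2
eef_pos: [0.41, 0.3304, 0.1708]
ee_rot: [2.133, 0.188, -2.128]
contact_force: [0.5, 0.4, -1.8]
width: 0.0593
time: 6.82
eef_pos: [0.5553, 0.1177, 0.169]
ee_rot: [-2.14, 0.168, 2.14]
contact_force: [0.3, -0.2, -1.6]
width: 0.0591
time: 7.32
eef_pos: [0.5916, 0.0647, 0.1686]
ee_rot: [-2.14, 0.166, 2.142]
contact_force: [-0.1, -0.0, -1.9]
width: 0.0591
t 7.33 pos [591.6  64.7 168.6] need units [ 0.059 -0.073 -5.506] turn 0.004 tilt x,y [-0.0008  0.0002] F [-0.1 -0.  -1.9] w 59.1
t 7.42 pos [591.3  65.6 168.7] need units [ 0.07  -0.109 -5.506] turn -0.005 tilt x,y [-0.0006  0.0003] F [-0.5 -0.1 -1.2] w 59.2
(array([159.8,  71.1]), array([54.1,  7.4]), 88.4)
```

View pics/t3.png

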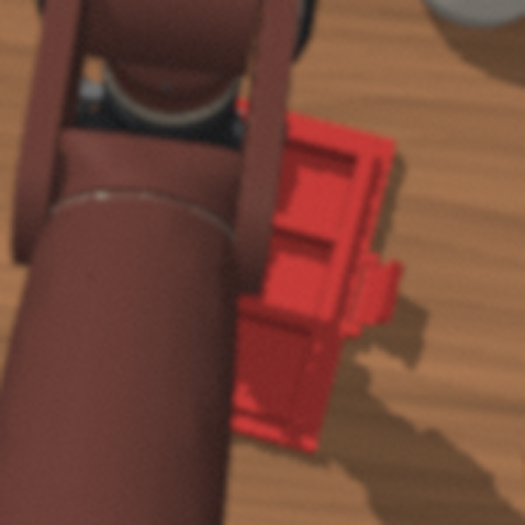

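The arm hides the well from the top camera, so I'll go down to just above the deck and check with the scene camera.

```bash

python3 -m crank '[[[0.06,-0.09,-1,0,0,0],[0.06,-0.09,-2,0,0,0],[0.06,-0.09,-3,0,0,0],[0.06,-0.09,-4,0,0,0],[0.06,-0.09,-4.2,0,0,0]]]'
python3 -c "
from h import *
x=well(2);need(*x,31,81.15);p,d,W=grab('scene');save('s4.png',p,5,(180,210,320,330))
need(*x,31,81.15)"
```

```text
time: 8.05
eef_pos: [0.5912, 0.0637, 0.0616]
ee_rot: [-2.137, 0.164, 2.147]
contact_force: [-0.1, 0.3, -1.8]
width: 0.0592
t 8.05 pos [591.2  63.7  61.6] need units [ 0.073 -0.033 -1.225] turn -0.008 tilt x,y [-0.0044  0.0002] F [-0.1  0.3 -1.8] w 59.2
t 8.1 pos [591.9  63.5  62.3] need units [ 0.045 -0.027 -1.251] turn -0.007 tilt x,y [-0.0029  0.0001] F [-0.3  0.3 -2.2] w 59.1
```

View pics/s4.png

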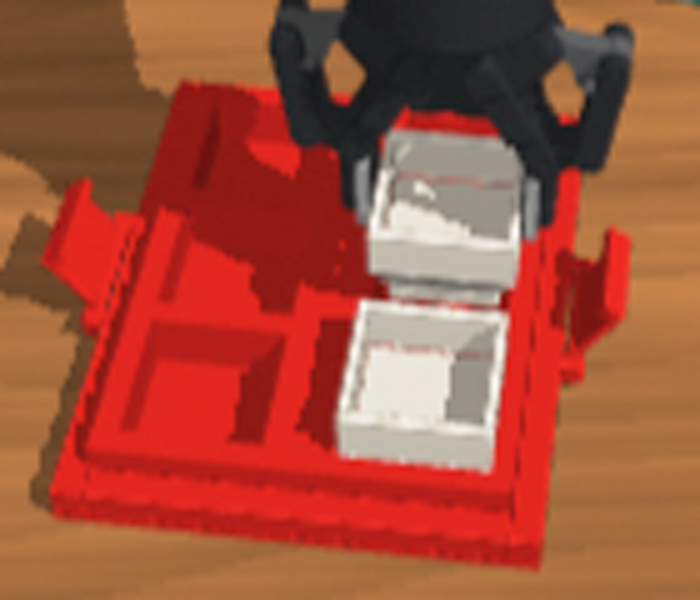

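The dish lines up over well 2 beside dish 5. I'll lower it in steps, watching the force.

```bash

python3 -m crank '[[[0.04,-0.03,-0.2,0,0,0],[0.04,-0.03,-0.4,0,0,0],[0.04,-0.03,-0.6,0,0,0],[0.04,-0.03,-0.6,0,0,0]]]'
python3 -m crank '[[[0,0,-0.2,0,0,0],[0,0,-0.4,0,0,0],[0,0,-0.5,0,0,0],[0,0,-0.5,0,0,0]]]'
python3 -c "
from h import *
x=well(2);need(*x,31,81.15)"
```

```text
time: 8.6
eef_pos: [0.5941, 0.062, 0.0484]
ee_rot: [-2.14, 0.166, 2.142]
contact_force: [0.4, -0.1, -1.1]
width: 0.0595
time: 9.1
eef_pos: [0.5941, 0.062, 0.0359]
ee_rot: [-2.14, 0.166, 2.142]
contact_force: [-0.4, -0.7, -1.9]
width: 0.0594
t 9.1 pos [594.1  62.   35.9] need units [-0.042  0.034 -0.194] turn -0.0 tilt x,y [-0.0008  0.    ] F [-0.4 -0.7 -1.9] w 59.4
```

```bash

python3 -m crank '[[[-0.02,0.02,-0.1,0,0,0],[-0.02,0.02,-0.15,0,0,0],[-0.02,0.02,-0.15,0,0,0]]]'
python3 -m crank '[[[0,0,-0.04,0,0,0],[0,0,-0.08,0,0,0],[0,0,-0.08,0,0,0]]]'
python3 -c "
from h import *
x=well(2);need(*x,31,81.15)"
```

```text
time: 9.48
eef_pos: [0.5941, 0.0626, 0.0329]
ee_rot: [-2.141, 0.165, 2.141]
contact_force: [-0.9, 0.6, 0.8]
width: 0.0591
time: 9.85
eef_pos: [0.5944, 0.0626, 0.0329]
ee_rot: [-2.142, 0.165, 2.141]
contact_force: [-5.8, -0.4, 10.7]
width: 0.0594
t 9.85 pos [594.4  62.6  32.9] need units [-0.055  0.012 -0.074] turn -0.002 tilt x,y [ 0.0003 -0.0001] F [-5.8 -0.4 10.7] w 59.4
```

```bash

python3 -m crank '[[[0,0,0.06,0,0,0],[0,0,0.06,0,0,0],[0,0,0.06,0,0,0],[0,0,0.06,0,0,0]]]' 0.2
python3 -m crank '[[[0,0,0.4,0,0,0],[0,0,1.0,0,0,0],[0,0,2.5,0,0,0],[0,0,4.5,0,0,0],[0,0,6,0,0,0]]]'
python3 -m crank '[[[-1,1.5,0,0,0,0.3],[-2.2,3.2,0,0,0,0.7],[-3.4,4.9,0,0,0,1.1],[-4.6,6.6,0,0,0,1.5],[-5.8,8.4,0,0,0,1.88]]]' 0
python3 -m crank '[[[-0.7,1.1,0,0,0,0],[-1.4,2,0,0,0,0],[-1.9,2.65,-0.5,0,0,0],[-1.9,2.65,-1,0,0,0],[-1.9,2.65,-1,0,0,0]]]'
python3 -c "
from h import *
n='scene'
need(401,339.5,71,99.95);p,d,W=grab(n);red,wh=masks(p,W);z=W[...,2]
save('s5.png',p,1.4)
k=(z>.049)&(z<.062)&(abs(W[...,0]-.60)<.13)&(abs(W[...,1]-.055)<.07)&wh
print(rect(W[k&(W[...,0]<.625)]),rect(W[k&(W[...,0]>.628)]), well(2)) 
k=(W[...,1]>.25)&(W[...,1]<.42)&wh&(z>.07)&(z<.11)&(W[...,0]<.5);zm=np.percentile(z[k],97);print(zm,rect(W[k&(z>zm-.005)]))"
```

```text
time: 10.35
eef_pos: [0.5938, 0.0625, 0.0317]
ee_rot: [-2.141, 0.166, 2.142]
contact_force: [-0.3, 0.7, -0.6]
width: 0.0684
time: 10.98
eef_pos: [0.5948, 0.0625, 0.1862]
ee_rot: [-2.145, 0.165, 2.137]
contact_force: [0.1, -0.9, -0.3]
width: 0.0686
time: 11.6
eef_pos: [0.4482, 0.2738, 0.1838]
ee_rot: [2.133, 0.188, -2.127]
contact_force: [1.6, 0.6, -0.8]
width: 0.0854
time: 12.22
eef_pos: [0.4011, 0.338, 0.1562]
ee_rot: [2.129, 0.184, -2.132]
contact_force: [-1.3, -0.6, 0.0]
width: 0.0854
t 12.22 pos [401.1 338.  156.2] need units [-2.000e-03  6.000e-02 -3.409e+00] turn 0.0 tilt x,y [-0.0013 -0.0013] F [-1.3 -0.6  0. ] w 85.4
(array([596.1,  63.6]), array([59.1, 66.8]), 80.2) (array([657.8,  53.2]), array([58.7, 62.8]), 80.9) [593.06931947  62.87615799]
0.09405780290198903 (array([400.4, 340.2]), array([64.8, 61.2]), 9.5)
```

View pics/s5.png

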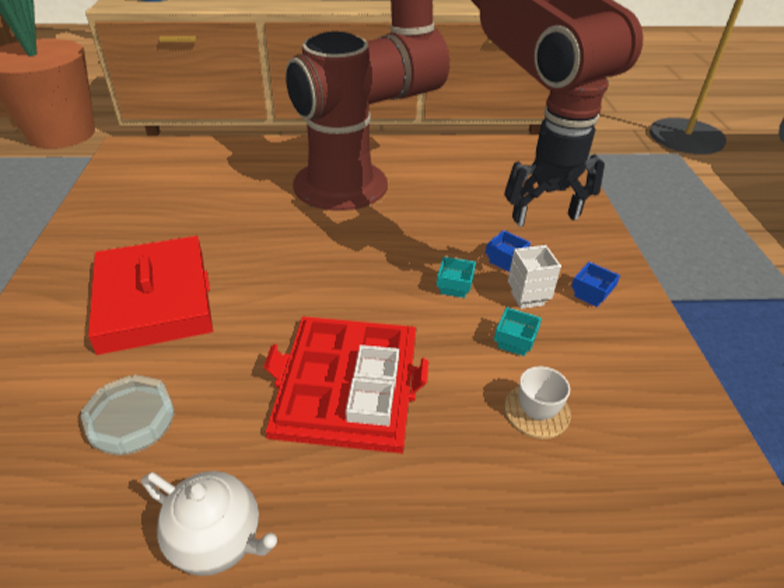

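Dish 4 sits in well 2, about 2 mm towards +x. Three dishes remain at px (533,275), the lid hasn't moved, and nothing else is disturbed. Next dish goes to well 3, aiming slightly towards −x.

```bash

python3 -m crank '[[[0.02,0.06,-1,0,0,0],[0.02,0.06,-2,0,0,0],[0.02,0.06,-2.9,0,0,0],[0.02,0.06,-3.4,0,0,0],[0.02,0.06,-3.4,0,0,0]]]'
python3 -c "
from h import *
need(401.5,339.5,71,99.95)"
python3 -m crank '[[[0,0,0,0,0,0],[0,0,0,0,0,0],[0,0,0,0,0,0],[0,0,0,0,0,0],[0,0,0,0,0,0]]]' 1 30
python3 -c "
from h import *
need(401.5,339.5,71,99.95)"
python3 -m crank '[[[0,0,0.1,0,0,0],[0,0,0.2,0,0,0],[0,0,0.3,0,0,0],[0,0,0.4,0,0,0],[0,0,0.5,0,0,0]]]'
python3 -m crank '[[[0,0,0.3,0,0,0],[0,0,0.6,0,0,0],[0,0,1.2,0,0,0],[0,0,2,0,0,0],[0,0,2.8,0,0,0]]]'
python3 -c "
from h import *
p,d,W=grab('scene')
save('s6.png',p,2,(180,100,480,320));need(*well(3)-[1.5,0],33,81.15)"
```

```text
time: 12.9
eef_pos: [0.4019, 0.3397, 0.0716]
ee_rot: [2.129, 0.184, -2.132]
contact_force: [0.2, 0.2, 0.7]
width: 0.0854
t 12.9 pos [401.9 339.7  71.6] need units [-0.017 -0.006 -0.023] turn 0.004 tilt x,y [-0.0011 -0.0008] F [0.2 0.2 0.7] w 85.4
time: 13.52
eef_pos: [0.403, 0.3409, 0.0736]
ee_rot: [2.134, 0.187, -2.128]
contact_force: [1.3, -0.5, 5.8]
width: 0.0588
t 13.53 pos [403.  340.9  73.6] need units [-0.06  -0.054 -0.105] turn -0.001 tilt x,y [0.0026 0.0013] F [ 1.3 -0.5  5.8] w 58.8
time: 14.15
eef_pos: [0.4017, 0.3402, 0.0846]
ee_rot: [2.13, 0.185, -2.131]
contact_force: [-0.4, 0.2, -1.3]
width: 0.0594
time: 14.78
eef_pos: [0.4022, 0.3405, 0.1567]
ee_rot: [2.132, 0.186, -2.13]
contact_force: [1.0, 0.0, -0.5]
width: 0.0592
t 14.82 pos [403.8 341.5 160. ] need units [  4.902 -10.738  -5.08 ] turn -1.881 tilt x,y [0.0057 0.0036] F [1.6 1.1 0.5] w 59.1
```

View pics/s6.png

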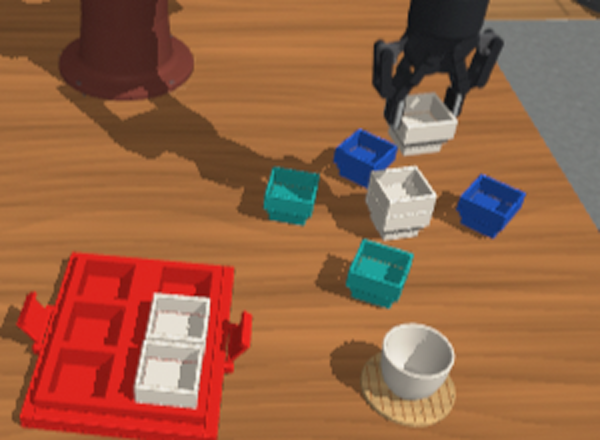

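One dish lifted, two left nested. Moving it to well 3.

```bash

python3 -m crank '[[[0.8,-1.8,0,0,0,-0.4],[1.6,-3.6,0,0,0,-0.8],[2.4,-5.4,0,0,0,-1.2],[3.2,-7.2,0,0,0,-1.6],[4.0,-9,0,0,0,-1.88]]]'
python3 -m crank '[[[0.6,-1.3,0,0,0,0],[0.97,-1.7,-0.5,0,0,0],[0.97,-1.7,-1.5,0,0,0],[0.97,-1.7,-1.5,0,0,0],[0.97,-1.7,-1.5,0,0,0]]]'
python3 -c "
from h import *
need(*well(3)-[1.5,0],33,81.15)"
```

```text
time: 15.45
eef_pos: [0.5026, 0.1138, 0.1554]
ee_rot: [-2.142, 0.167, 2.139]
contact_force: [-0.1, 0.8, -1.1]
width: 0.0593
time: 16.08
eef_pos: [0.5262, 0.0734, 0.1174]
ee_rot: [-2.142, 0.164, 2.141]
contact_force: [-0.0, -0.5, -0.3]
width: 0.0591
t 16.07 pos [526.2  73.4 117.4] need units [ 0.006 -0.016 -3.376] turn -0.006 tilt x,y [0.0002 0.0002] F [-0.  -0.5 -0.3] w 59.1
```

```bash

python3 -m crank '[[[0,-0.02,-1,0,0,0],[0,-0.02,-2,0,0,0],[0,-0.02,-2.5,0,0,0],[0,-0.02,-2.8,0,0,0],[0,-0.02,-2.8,0,0,0]]]'
python3 -m crank '[[[0,0,-0.2,0,0,0],[0,0,-0.4,0,0,0],[0,0,-0.54,0,0,0],[0,0,-0.58,0,0,0],[0,0,-0.58,0,0,0]]]'
python3 -c "
from h import *
need(*well(3)-[1.5,0],33,81.15)"
```

```text
time: 16.7
eef_pos: [0.5263, 0.0724, 0.0473]
ee_rot: [-2.141, 0.165, 2.141]
contact_force: [0.2, 0.7, -1.3]
width: 0.0592
time: 17.32
eef_pos: [0.5295, 0.0719, 0.0359]
ee_rot: [-2.148, 0.166, 2.134]
contact_force: [1.1, -1.5, 8.7]
width: 0.0592
t 17.32 pos [529.5  71.9  35.9] need units [-0.127  0.046 -0.115] turn -0.001 tilt x,y [ 0.0068 -0.0007] F [ 1.1 -1.5  8.7] w 59.2
```

```bash
python3 -c "
from h import *
p,d,W=grab('scene')
save('s7.png',p,5,(180,200,320,320));need(*well(3)-[1.5,0],33,81.15)"
```

```text
t 17.38 pos [529.5  71.9  35.9] need units [-0.126  0.046 -0.115] turn -0.001 tilt x,y [ 0.0068 -0.0007] F [ 0.7 -1.3  8.8] w 59.3
```

View pics/s7.png

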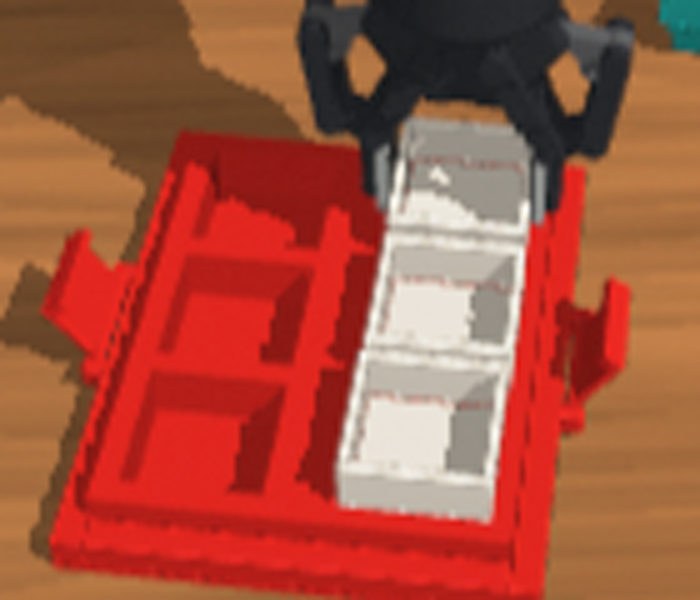

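```bash
cat >> h.py <<'E'
def rims():
    p,d,W=grab('scene');r,wh=masks(p,W);z=W[...,2]*1000
    a=ty;D=W[...,:2]*1000-TC;X=D@[np.cos(a),np.sin(a)];Y=D@[-np.sin(a),np.cos(a)]
    for i,(x,y) in enumerate([(66,44),(0,44),(-66,44),(66,-44),(0,-44),(-66,-44)]):
        k=wh&(abs(X-x)<36)&(abs(Y-y)<36)&(z>46)&(z<75)
        if k.sum()<20: print(i+1,"empty");continue
        t=np.array([X[k]-x,Y[k]-y,z[k]]).T;zz=np.percentile(t[:,2],85)
        def med(m): return np.round(np.median(t[m&(t[:,2]>zz-6)][:,2]),1) if (m&(t[:,2]>zz-6)).sum()>3 else None
        print(i+1,"n",k.sum(),"x",np.percentile(t[:,0],[3,97]).round(1),"y",np.percentile(t[:,1],[3,97]).round(1),"z rim -x,+x,-y,+y:",med(t[:,0]<-25),med(t[:,0]>25),med(t[:,1]<-25),med(t[:,1]>25))
E
python3 -c "
from h import *
rims()"
```

```text
1 n 321 x [-35.6  29.6] y [-28.5  28.8] z rim -x,+x,-y,+y: 52.2 52.4 53.3 53.5
2 n 282 x [-29.8  34.5] y [-27.7  29.7] z rim -x,+x,-y,+y: 52.2 52.3 52.6 52.9
3 n 313 x [-29.6  29.7] y [-33.6  33.6] z rim -x,+x,-y,+y: 57.5 54.1 56.9 56.4
4 empty
5 empty
6 empty
```

The rim's −x side is about 4 mm high, so the foot is catching the −x edge of the well. I'll raise it, shift +2 mm in x, and lower again.

```bash

python3 -m crank '[[[0,0,0.4,0,0,0],[0.09,0.02,0.5,0,0,0],[0.09,0.02,0.5,0,0,0]]]'
python3 -c "
from h import *
need(*well(3)-[-.5,0],33,81.15);rims()"
python3 -m crank '[[[0,0,-0.2,0,0,0],[0,0,-0.35,0,0,0],[0,0,-0.45,0,0,0],[0,0,-0.45,0,0,0]]]'
python3 -c "
from h import *
need(*well(3)-[-.5,0],33,81.15);rims()"
```

```text
time: 17.8
eef_pos: [0.5281, 0.0729, 0.0448]
ee_rot: [-2.14, 0.165, 2.142]
contact_force: [1.2, 0.5, -1.9]
width: 0.0593
t 17.8 pos [528.1  72.9  44.8] need units [ 0.012  0.007 -0.472] turn -0.001 tilt x,y [-0.0008  0.0001] F [ 1.2  0.5 -1.9] w 59.3
1 n 312 x [-33.6  29.8] y [-28.4  28.9] z rim -x,+x,-y,+y: 52.3 52.4 52.6 53.1
2 n 274 x [-29.4  31.5] y [-27.8  29.9] z rim -x,+x,-y,+y: 52.3 52.1 52.6 53.0
3 n 451 x [-31.6  28.4] y [-29.3  31. ] z rim -x,+x,-y,+y: 65.0 62.4 65.2 64.0
4 empty
5 empty
6 empty
time: 18.35
eef_pos: [0.5305, 0.0725, 0.0362]
ee_rot: [-2.145, 0.166, 2.138]
contact_force: [0.2, -0.1, 10.2]
width: 0.0597
t 18.35 pos [530.5  72.5  36.2] need units [-0.085  0.022 -0.127] turn -0.001 tilt x,y [ 0.0035 -0.0006] F [ 0.2 -0.1 10.2] w 59.7
1 n 313 x [-34.9  29.7] y [-28.6  28.9] z rim -x,+x,-y,+y: 52.2 52.8 52.9 53.3
2 n 284 x [-30.8  35.1] y [-27.7  29.7] z rim -x,+x,-y,+y: 52.3 52.1 53.2 53.5
3 n 307 x [-29.   30.2] y [-31.5  33.8] z rim -x,+x,-y,+y: 58.9 54.5 57.9 56.0
4 empty
5 empty
6 empty
```

```bash

python3 -m crank '[[[0,0,0.4,0,0,0],[0.13,-0.02,0.5,0,0,0],[0.13,-0.02,0.5,0,0,0]]]'
python3 -c "
from h import *
need(*well(3)-[-3,0],33,81.15);rims()" | grep -v empty
python3 -m crank '[[[0,0,-0.2,0,0,0],[0,0,-0.35,0,0,0],[0,0,-0.45,0,0,0],[0,0,-0.45,0,0,0]]]'
python3 -c "
from h import *
need(*well(3)-[-3,0],33,81.15);rims()"| grep -v empty
```

```text
time: 18.77
eef_pos: [0.5309, 0.0723, 0.0457]
ee_rot: [-2.139, 0.166, 2.143]
contact_force: [-0.1, -0.1, -1.4]
width: 0.0592
t 18.77 pos [530.9  72.3  45.7] need units [-0.003  0.028 -0.507] turn -0.0 tilt x,y [-0.002   0.0002] F [-0.1 -0.1 -1.4] w 59.2
1 n 323 x [-35.6  29.8] y [-28.5  28.9] z rim -x,+x,-y,+y: 52.1 52.6 53.5 53.0
2 n 287 x [-35.6  34.4] y [-27.5  29.7] z rim -x,+x,-y,+y: 52.6 52.0 53.1 52.9
3 n 464 x [-29.3  30.4] y [-29.   29.2] z rim -x,+x,-y,+y: 66.9 62.5 66.3 64.1
time: 19.32
eef_pos: [0.5317, 0.0724, 0.0356]
ee_rot: [-2.14, 0.165, 2.142]
contact_force: [-2.5, 0.8, 3.7]
width: 0.0594
t 19.32 pos [531.7  72.4  35.6] need units [-0.034  0.024 -0.105] turn -0.001 tilt x,y [-0.0005  0.0004] F [-2.5  0.8  3.7] w 59.4
1 n 317 x [-35.5  29.8] y [-28.4  28.9] z rim -x,+x,-y,+y: 51.9 52.7 53.2 52.9
2 n 309 x [-35.5  35. ] y [-27.7  29.8] z rim -x,+x,-y,+y: 52.3 51.9 53.2 53.0
3 n 295 x [-27.7  31.3] y [-31.5  33.7] z rim -x,+x,-y,+y: 58.2 54.1 57.3 58.0
```

```bash

python3 -m crank '[[[0,0,0.3,0,0,0],[0,0,0.4,-0.06,-0.4,0],[-0.04,0,0.4,-0.06,-0.4,0],[-0.04,0,0.4,-0.06,-0.4,0]]]'
python3 -c "
from h import *
need(*well(3)-[-3,0],33,81.15);rims()" | grep -v empty
python3 -m crank '[[[0,0,-0.2,0,0,0],[0,0,-0.35,0,0,0],[0,0,-0.45,0,0,0],[0,0,-0.5,0,0,0],[0,0,-0.5,0,0,0]]]'
python3 -c "
from h import *
need(*well(3)-[-3,0],33,81.15);rims()"| grep -v empty
```

```text
time: 19.88
eef_pos: [0.5305, 0.0722, 0.045]
ee_rot: [-2.217, 0.171, 2.067]
contact_force: [0.4, 0.1, -1.9]
width: 0.0593
t 19.88 pos [530.5  72.2  45. ] need units [ 0.013  0.032 -0.48 ] turn -0.001 tilt x,y [ 0.069  -0.0104] F [ 0.4  0.1 -1.9] w 59.3
1 n 320 x [-34.9  29.8] y [-28.5  28.8] z rim -x,+x,-y,+y: 52.2 52.3 52.8 52.9
2 n 282 x [-30.   33.3] y [-27.5  29.6] z rim -x,+x,-y,+y: 52.4 52.2 53.1 53.3
3 n 451 x [-30.6  29.2] y [-30.2  32.5] z rim -x,+x,-y,+y: 65.3 63.1 65.3 65.2
time: 20.55
eef_pos: [0.5314, 0.0723, 0.034]
ee_rot: [-2.218, 0.171, 2.066]
contact_force: [-4.3, -1.1, 8.6]
width: 0.0593
t 20.55 pos [531.4  72.3  34. ] need units [-0.021  0.03  -0.04 ] turn -0.001 tilt x,y [ 0.0704 -0.0104] F [-4.3 -1.1  8.6] w 59.3
1 n 317 x [-35.5  29.4] y [-28.4  28.9] z rim -x,+x,-y,+y: 52.0 52.5 53.3 53.2
2 n 283 x [-30.9  35. ] y [-27.6  29.8] z rim -x,+x,-y,+y: 51.9 52.1 52.9 53.0
3 n 295 x [-29.2  31.1] y [-33.4  34.7] z rim -x,+x,-y,+y: 54.8 52.2 55.5 54.8
```

Nearly seated now: +x rim 52.2, −x rim 54.8. I'll release, level the tool, lift and check.

```bash

python3 -m crank '[[[-0.04,0,0.08,0,0,0],[-0.04,0,0.08,0,0,0],[-0.04,0,0.08,0,0,0],[-0.04,0,0.08,0,0,0]]]' 0.2
python3 -m crank '[[[0,0,0.4,0,0,0],[0,0,1.0,0,0,0],[0,0,2.5,0.06,0.4,0],[0,0,4.5,0.06,0.4,0],[0,0,6,0.06,0.4,0]]]'
python3 -c "
from h import *
need(401.5,340,47,99.95);rims()"
```

```text
time: 21.1
eef_pos: [0.5295, 0.0723, 0.0343]
ee_rot: [-2.217, 0.171, 2.067]
contact_force: [-1.2, 0.3, 0.6]
width: 0.0683
time: 21.72
eef_pos: [0.5307, 0.0722, 0.1885]
ee_rot: [-2.145, 0.165, 2.137]
contact_force: [0.2, -0.1, -0.1]
width: 0.0685
t 21.73 pos [530.7  72.2 188.5] need units [-5.167 10.711 -5.661] turn 1.88 tilt x,y [ 0.004 -0.   ] F [ 0.2 -0.1 -0.1] w 68.5
1 n 321 x [-35.6  29.4] y [-28.4  28.7] z rim -x,+x,-y,+y: 52.4 52.6 52.9 53.1
2 n 276 x [-29.2  34.9] y [-27.6  29.6] z rim -x,+x,-y,+y: 51.9 52.3 53.1 53.0
3 n 233 x [-30.9  29.2] y [-27.3  30. ] z rim -x,+x,-y,+y: 51.4 51.3 52.7 52.6
4 empty
5 empty
6 empty
```

Well 3's dish is level and seated. I'll re-measure the stack, then fetch dish 2.

```bash

python3 -m crank '[[[-0.8,1.8,0,0,0,0.4],[-1.6,3.6,0,0,0,0.8],[-2.4,5.4,0,0,0,1.2],[-3.2,7.2,0,0,0,1.6],[-3.6,8,0,0,0,1.88]]]' 0
python3 -c "
from h import *
for n in('top','scene'):
    p,d,W=grab(n);z=W[...,2];k=(abs(W[...,0]-.4)<.05)&(abs(W[...,1]-.34)<.05)
    print(n,np.nanpercentile(z[k],[95,99]),fit(n,W,k&(z>.063)&(z<.08),z>.1,lambda X,Y:box(X,Y,60,60)-box(X,Y,52,52),[400,340,9.8],.070,50),rect(W[k&(z>.064)&(z<.075)]))
    lk=fit(n,W,masks(p,W)[0]&(abs(z-.044)<.005),(z>.05),lambda X,Y:box(X,Y,225,182),[387,-321,15],.044);print('lid',lk)
need(400.4,339.5,47,99.95)"
```

```text
time: 22.4
eef_pos: [0.4387, 0.2743, 0.1858]
ee_rot: [2.13, 0.191, -2.127]
contact_force: [-0.5, 0.1, -0.2]
width: 0.0855
top [0.51511045 0.51723109] (array([400.11, 339.03,   9.33]), np.float64(0.0247)) (array([427.4, 345.3]), array([14.5, 60.9]), 22.7)
lid (array([ 394.05, -285.1 ,   15.18]), np.float64(0.0229))
scene [0.49846133 0.50248931] (array([404.65, 338.88,  10.55]), np.float64(0.109)) (array([400.4, 339.8]), array([63.3, 61.5]), 9.7)
lid (array([ 397.32, -283.08,   15.23]), np.float64(0.0089))
t 22.5 pos [438.9 274.1 185.7] need units [-1.538  2.618 -5.548] turn -0.021 tilt x,y [0.0013 0.001 ] F [ 0.4 -0.7  0.1] w 85.4
```

The lid has been knocked to about (394,−285), so I'll re-measure it later. Picking dish 2 now.

```bash

python3 -m crank '[[[-1.2,1.8,0,0,0,0],[-1.54,2.62,-1.5,0,0,0],[-1.54,2.62,-3,0,0,0],[-1.54,2.62,-3.5,0,0,0],[-1.54,2.62,-3.5,0,0,0]]]'
python3 -c "
from h import *
need(400.4,339.7,47,99.95)
p,d,W=grab('scene');z=W[...,2];pp=p.astype(int);k=(pp[...,2]>pp[...,0]+40)&(abs(W[...,0]-.4)<.2)&(abs(W[...,1]-.33)<.15)&(z>.01)
n,l=cv2.connectedComponents(k.astype(np.uint8))
for i in range(1,n):
    if (l==i).sum()>60: print(rect(W[l==i]),np.percentile(z[l==i],98))"
```

```text
time: 23.12
eef_pos: [0.4014, 0.337, 0.0969]
ee_rot: [2.13, 0.184, -2.132]
contact_force: [0.4, 0.8, -0.1]
width: 0.0858
t 23.12 pos [401.4 337.   96.9] need units [-0.039  0.106 -1.998] turn 0.007 tilt x,y [-0.0008 -0.0007] F [ 0.4  0.8 -0.1] w 85.8
(array([340.8, 297.4]), array([ 72.4, 180. ]), 63.5) 0.12118810002163856
(array([369.6, 212.9]), array([59.6, 65.5]), 73.4) 0.04626936414372532
(array([396.5, 457.7]), array([60.8, 65.6]), 46.4) 0.04666061503824258
(array([511.2, 293.9]), array([60. , 64.1]), 63.0) 0.046697492441183645
```

```bash

python3 -m crank '[[[-0.04,0.08,-0.7,0,0,0],[-0.06,0.09,-1.4,0,0,0],[-0.06,0.09,-1.9,0,0,0],[-0.06,0.09,-1.97,0,0,0],[-0.06,0.09,-1.97,0,0,0]]]'
python3 -c "
from h import *
need(400.4,339.7,47,99.95)"
python3 -m crank '[[[0,0,0,0,0,0],[0,0,0,0,0,0],[0,0,0,0,0,0],[0,0,0,0,0,0],[0,0,0,0,0,0]]]' 1 30
python3 -m crank '[[[0,0,0.1,0,0,0],[0,0,0.2,0,0,0],[0,0,0.3,0,0,0],[0,0,0.4,0,0,0],[0,0,0.5,0,0,0]]]'
python3 -m crank '[[[0,0,0.3,0,0,0],[0,0,0.6,0,0,0],[0,0,1.2,0,0,0],[0,0,2,0,0,0],[0,0,2.8,0,0,0]]]'
python3 -m crank '[[[0,0,0.5,0,0,0],[0,0,0.6,0,0,0],[0,0,0.6,0,0,0]]]'
python3 -c "
from h import *
need(*well(6)+[0.5,0],33,81.15)
p,d,W=grab('scene');save('s8.png',p,2,(180,100,480,320));z=W[...,2];r,wh=masks(p,W)
k=wh&(abs(W[...,0]-.4)<.05)&(abs(W[...,1]-.34)<.05);print(np.percentile(z[k&(z<.08)],98))
"
```

```text
time: 23.8
eef_pos: [0.3997, 0.34, 0.0477]
ee_rot: [2.13, 0.185, -2.131]
contact_force: [-0.4, 0.7, -0.5]
width: 0.0854
t 23.8 pos [399.7 340.   47.7] need units [ 0.029 -0.013 -0.027] turn -0.001 tilt x,y [-0.0002 -0.0001] F [-0.4  0.7 -0.5] w 85.4
time: 24.42
eef_pos: [0.4003, 0.3403, 0.0486]
ee_rot: [2.132, 0.186, -2.129]
contact_force: [-0.0, -2.2, 4.7]
width: 0.0597
time: 25.05
eef_pos: [0.3996, 0.34, 0.0605]
ee_rot: [2.131, 0.186, -2.131]
contact_force: [1.7, -0.4, -0.5]
width: 0.0594
time: 25.68
eef_pos: [0.3999, 0.3401, 0.132]
ee_rot: [2.132, 0.186, -2.13]
contact_force: [0.4, -0.2, -1.5]
width: 0.0592
time: 26.05
eef_pos: [0.3994, 0.3399, 0.145]
ee_rot: [2.13, 0.185, -2.131]
contact_force: [-0.0, 0.2, -0.9]
width: 0.0593
t 26.05 pos [399.4 339.9 145. ] need units [  4.615 -14.152  -4.479] turn -1.88 tilt x,y [-0.0005 -0.0003] F [-0.   0.2 -0.9] w 59.3
0.04688981998644853
```

View pics/s8.png

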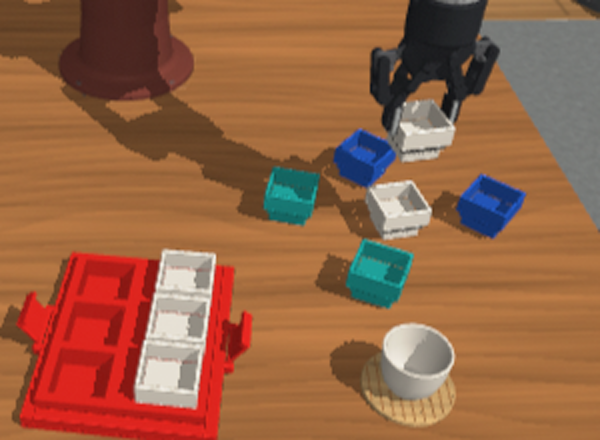

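One dish stays on the table, and the lifted dish is held level. Carrying it to well 6.

```bash

python3 -m crank '[[[0.6,-1.8,0,0,0,-0.4],[1.2,-3.6,0,0,0,-0.8],[1.8,-5.4,0,0,0,-1.2],[2.4,-7.2,0,0,0,-1.6],[3,-9,0,0,0,-1.88]]]'
python3 -m crank '[[[0.6,-1.8,0,0,0,0],[1.2,-3.6,0,0,0,0],[1.58,-5.15,0,0,0,0],[1.58,-5.15,-1,0,0,0],[1.58,-5.15,-1,0,0,0]]]'
python3 -m crank '[[[0,0,-1,0,0,0],[0,0,-1.8,0,0,0],[0,0,-2.4,0,0,0],[0,0,-2.4,0,0,0]]]'
python3 -c "
from h import *
need(*well(6)-[.5,0],32,81.15);rims()"
```

```text
time: 26.72
eef_pos: [0.4743, 0.1135, 0.1443]
ee_rot: [-2.139, 0.168, 2.142]
contact_force: [1.6, -0.1, -1.3]
width: 0.0594
time: 27.35
eef_pos: [0.5118, -0.0138, 0.1171]
ee_rot: [-2.133, 0.166, 2.147]
contact_force: [0.1, -0.1, -2.5]
width: 0.0594
time: 27.85
eef_pos: [0.5131, -0.0132, 0.0592]
ee_rot: [-2.138, 0.165, 2.144]
contact_force: [-0.6, 0.2, -0.9]
width: 0.0596
t 27.85 pos [513.1 -13.2  59.2] need units [ 0.029 -0.028 -1.086] turn -0.004 tilt x,y [-0.0028  0.0005] F [-0.6  0.2 -0.9] w 59.6
1 n 317 x [-35.3  29.9] y [-28.6  28.8] z rim -x,+x,-y,+y: 52.7 52.4 53.0 52.9
2 n 273 x [-29.1  33.2] y [-27.6  29.7] z rim -x,+x,-y,+y: 52.3 52.5 52.9 53.1
3 n 232 x [-30.8  29. ] y [-27.4  30. ] z rim -x,+x,-y,+y: 52.0 51.8 53.0 53.0
4 empty
5 empty
6 n 538 x [-29.8  28.9] y [-24.6  28.9] z rim -x,+x,-y,+y: 70.7 70.2 72.6 72.0
```

```bash

python3 -m crank '[[[0.03,-0.02,-0.25,0,0,0],[0.03,-0.02,-0.5,0,0,0],[0.03,-0.02,-0.7,0,0,0],[0.03,-0.02,-0.9,0,0,0],[0.03,-0.02,-0.95,0,0,0]]]'
python3 -c "
from h import *
need(*well(6)-[.5,0],32,81.15);rims()"|grep -v empty
```

```text
time: 28.52
eef_pos: [0.5145, -0.0142, 0.036]
ee_rot: [-2.14, 0.166, 2.142]
contact_force: [-0.1, 0.1, -1.5]
width: 0.0595
t 28.52 pos [514.5 -14.2  36. ] need units [-0.029  0.01  -0.16 ] turn -0.0 tilt x,y [-0.0009  0.0002] F [-0.1  0.1 -1.5] w 59.5
1 n 322 x [-35.6  29.6] y [-28.5  28.9] z rim -x,+x,-y,+y: 52.5 52.4 53.3 52.9
2 n 272 x [-29.5  34.2] y [-27.7  29.7] z rim -x,+x,-y,+y: 52.1 52.2 52.8 53.1
3 n 228 x [-31.   29.5] y [-27.5  30.1] z rim -x,+x,-y,+y: 51.4 52.3 53.2 53.2
5 n 24 x [-35.9 -34. ] y [-22.3  27.5] z rim -x,+x,-y,+y: 54.4 None None None
6 n 320 x [-28.8  30.8] y [-32.5  32.9] z rim -x,+x,-y,+y: 54.7 55.6 57.1 56.9
```

```bash

python3 -m crank '[[[-0.02,0.01,-0.08,0,0,0],[-0.02,0.01,-0.14,0,0,0],[-0.02,0.01,-0.14,0,0,0]]]'
python3 -m crank '[[[0,0,0,0,0,0],[0,0,0.02,0,0,0],[0,0,0.02,0,0,0],[0,0,0.02,0,0,0]]]' 0.2
python3 -m crank '[[[0,0,0.4,0,0,0],[0,0,1.0,0,0,0],[0,0,2.5,0,0,0],[0,0,4.5,0,0,0],[0,0,5,0,0,0]]]'
python3 -c "
from h import *
need(400.4,339.7,24,99.95);rims()"
```

```text
time: 28.95
eef_pos: [0.5143, -0.014, 0.033]
ee_rot: [-2.141, 0.166, 2.141]
contact_force: [-0.7, 0.0, -1.3]
width: 0.0592
time: 29.45
eef_pos: [0.5145, -0.014, 0.0337]
ee_rot: [-2.141, 0.166, 2.141]
contact_force: [-0.3, 0.2, -0.1]
width: 0.0684
time: 30.08
eef_pos: [0.5171, -0.0144, 0.1644]
ee_rot: [-2.151, 0.166, 2.132]
contact_force: [0.3, 0.2, 0.0]
width: 0.0684
t 30.07 pos [517.1 -14.4 164.4] need units [-4.668 14.164 -5.616] turn 1.879 tilt x,y [ 0.009  -0.0015] F [0.3 0.2 0. ] w 68.4
1 n 319 x [-35.7  29.5] y [-28.5  28.8] z rim -x,+x,-y,+y: 52.3 52.3 53.2 53.1
2 n 278 x [-29.5  35.2] y [-27.6  29.7] z rim -x,+x,-y,+y: 51.8 52.2 52.9 53.0
3 n 238 x [-30.9  29. ] y [-27.4  29.9] z rim -x,+x,-y,+y: 52.2 51.7 52.6 53.0
4 empty
5 empty
6 n 247 x [-28.7  30.6] y [-27.2  31.1] z rim -x,+x,-y,+y: 51.7 52.1 52.2 52.6
```

```bash

python3 -m crank '[[[-0.6,1.8,0,0,0,0.4],[-1.2,3.6,0,0,0,0.8],[-1.8,5.4,0,0,0,1.2],[-2.4,7.2,0,0,0,1.6],[-3,9,0,0,0,1.88]]]' 0
python3 -m crank '[[[-0.6,1.8,0,0,0,0],[-1.2,3.6,0,0,0,0],[-1.57,5.15,0,0,0,0],[-1.57,5.15,-2,0,0,0],[-1.57,5.15,-3,0,0,0]]]'
python3 -c "
from h import *
need(400.4,339.7,24,99.95);p,d,W=grab('scene');z=W[...,2];r,wh=masks(p,W)
k=wh&(abs(W[...,0]-.4)<.05)&(abs(W[...,1]-.34)<.05)&(z<.06)&(z>.038);print(rect(W[k]))"
```

```text
time: 30.75
eef_pos: [0.438, 0.2121, 0.1574]
ee_rot: [2.128, 0.187, -2.131]
contact_force: [0.1, -0.1, 0.3]
width: 0.0849
time: 31.38
eef_pos: [0.3978, 0.3391, 0.0799]
ee_rot: [2.124, 0.184, -2.134]
contact_force: [0.2, -0.4, -0.8]
width: 0.0851
t 31.38 pos [397.8 339.1  79.9] need units [ 0.106  0.024 -2.235] turn -0.009 tilt x,y [-0.0045 -0.0029] F [ 0.2 -0.4 -0.8] w 85.1
(array([400.2, 339.8]), array([62.9, 60.4]), 9.6)
```

```bash

python3 -m crank '[[[0.02,0.02,-0.8,0,0,0],[0.02,0.02,-1.5,0,0,0],[0.02,0.02,-2,0,0,0],[0.02,0.02,-2.16,0,0,0],[0.02,0.02,-2.16,0,0,0]]]'
python3 -c "
from h import *
need(400.4,339.7,24,99.95)"
python3 -m crank '[[[0,0,0,0,0,0],[0,0,0,0,0,0],[0,0,0,0,0,0],[0,0,0,0,0,0],[0,0,0,0,0,0]]]' 1 30
python3 -m crank '[[[0,0,0.3,0,0,0],[0,0,1,0,0,0],[0,0,2,0,0,0],[0,0,3.5,0,0,0],[0,0,4.8,0,0,0]]]'
python3 -m crank '[[[0,0,0.1,0,0,0],[0,0,0.1,0,0,0],[0,0,0.1,0,0,0]]]'
python3 -c "
from h import *
need(*well(5),33,81.15)"
```

```text
time: 32.05
eef_pos: [0.4008, 0.3403, 0.0296]
ee_rot: [2.131, 0.185, -2.131]
contact_force: [0.2, -0.2, 0.3]
width: 0.0856
t 32.05 pos [400.8 340.3  29.6] need units [-0.014 -0.023 -0.225] turn -0.0 tilt x,y [ 0. -0.] F [ 0.2 -0.2  0.3] w 85.6
time: 32.67
eef_pos: [0.4014, 0.3408, 0.0305]
ee_rot: [2.133, 0.187, -2.129]
contact_force: [0.3, -0.3, 5.3]
width: 0.0589
time: 33.3
eef_pos: [0.4005, 0.3402, 0.1515]
ee_rot: [2.131, 0.186, -2.13]
contact_force: [-0.5, 0.6, -1.2]
width: 0.0594
time: 33.67
eef_pos: [0.3995, 0.3395, 0.1499]
ee_rot: [2.126, 0.184, -2.133]
contact_force: [0.3, 0.8, -1.4]
width: 0.0594
t 33.67 pos [399.5 339.5 149.9] need units [  7.202 -14.544  -4.674] turn -1.881 tilt x,y [-0.0032 -0.002 ] F [ 0.3  0.8 -1.4] w 59.4
```

```bash

python3 -m crank '[[[0.75,-1.5,0,0,0,-0.4],[1.5,-3,0,0,0,-0.8],[2.25,-4.5,0,0,0,-1.2],[3,-6,0,0,0,-1.6],[3.75,-7.6,0,0,0,-1.88]]]'
python3 -m crank '[[[0.85,-1.7,0,0,0,0],[1.7,-3.4,0,0,0,0],[2.6,-5.2,0,0,0,0],[3.42,-6.96,0,0,0,0],[3.42,-6.96,-1,0,0,0]]]'
python3 -m crank '[[[0,0,-1,0,0,0],[0,0,-1.8,0,0,0],[0,0,-2.4,0,0,0],[0,0,-2.4,0,0,0]]]'
python3 -c "
from h import *
need(*well(5),38,81.15);rims()"
```

```text
time: 34.3
eef_pos: [0.4939, 0.1489, 0.1503]
ee_rot: [-2.138, 0.168, 2.143]
contact_force: [0.4, -0.0, -2.3]
width: 0.0592
time: 34.92
eef_pos: [0.5821, -0.027, 0.1277]
ee_rot: [-2.143, 0.171, 2.136]
contact_force: [-0.5, -0.1, -2.3]
width: 0.0591
time: 35.42
eef_pos: [0.5787, -0.0234, 0.0652]
ee_rot: [-2.138, 0.165, 2.145]
contact_force: [0.1, -0.5, -1.5]
width: 0.059
t 35.42 pos [578.7 -23.4  65.2] need units [ 0.034 -0.029 -1.088] turn -0.002 tilt x,y [-0.0033  0.0005] F [ 0.1 -0.5 -1.5] w 59.0
1 n 320 x [-35.1  29.6] y [-28.6  28.9] z rim -x,+x,-y,+y: 52.3 52.3 52.8 53.1
2 n 272 x [-29.7  34.7] y [-27.7  29.8] z rim -x,+x,-y,+y: 52.1 52.2 53.2 53.6
3 n 240 x [-31.1  29. ] y [-27.5  29.9] z rim -x,+x,-y,+y: 52.0 51.4 52.9 53.1
4 empty
5 n 614 x [-31.6  26.8] y [-24.4  27.6] z rim -x,+x,-y,+y: 69.8 69.8 72.7 69.9
6 n 126 x [-26.4  35.8] y [-26.2  30.5] z rim -x,+x,-y,+y: None 69.5 None None
```

```bash

python3 -m crank '[[[0.05,-0.02,-0.25,0,0,0],[0.05,-0.02,-0.5,0,0,0],[0.05,-0.02,-0.7,0,0,0],[0.05,-0.02,-0.9,0,0,0],[0.05,-0.02,-0.95,0,0,0]]]'
python3 -c "
from h import *
need(*well(5),38,81.15);rims()"|grep -v empty
```

```text
time: 36.1
eef_pos: [0.5807, -0.0242, 0.0427]
ee_rot: [-2.14, 0.165, 2.142]
contact_force: [-0.7, -1.2, -1.4]
width: 0.0593
t 36.1 pos [580.7 -24.2  42.7] need units [-0.049  0.003 -0.187] turn -0.0 tilt x,y [-0.001   0.0002] F [-0.7 -1.2 -1.4] w 59.3
1 n 326 x [-35.3  29.6] y [-28.6  28.9] z rim -x,+x,-y,+y: 51.9 52.2 52.7 53.0
2 n 272 x [-29.3  34.5] y [-27.7  29.8] z rim -x,+x,-y,+y: 51.6 52.2 52.8 53.0
3 n 243 x [-30.7  29.8] y [-27.4  30. ] z rim -x,+x,-y,+y: 51.9 51.6 52.9 52.7
5 n 351 x [-30.2  29.1] y [-31.5  32.9] z rim -x,+x,-y,+y: 56.3 55.7 57.5 57.9
6 n 70 x [-16.6  35.9] y [-27.5  30.8] z rim -x,+x,-y,+y: None 53.4 52.2 52.5
```

```bash

python3 -m crank '[[[0,0,-0.08,0,0,0],[0,0,-0.16,0,0,0],[0,0,-0.16,0,0,0]]]'
python3 -m crank '[[[0,0,0,0,0,0],[0,0,0.02,0,0,0],[0,0,0.02,0,0,0],[0,0,0.02,0,0,0]]]' 0.2
python3 -m crank '[[[0,0,0.4,0,0,0],[0,0,1.0,0,0,0],[0,0,2.5,0,0,0],[0,0,4.5,0,0,0],[0,0,6,0,0,0]]]'
python3 -m crank '[[[-1.2,-1.2,0,0,0,0.5],[-2.4,-2.4,0,0,0,1],[-3.6,-3.6,0,0,0,1.5],[-4.8,-4.8,0,0,0,2],[-6,-6,0,0,0,2.4]]]'
python3 -c "
from h import *
rims()
for n in('top','scene'):
    p,d,W=grab(n);z=W[...,2];r=masks(p,W)[0];k=r&(W[...,1]<-.12)
    if n=='top':save('t9.png',p,1.4)
    print('lid',fit(n,W,k&(abs(z-.044)<.005),(z>.05),lambda X,Y:box(X,Y,225,182),[394,-285,15],.044),'grip',rect(W[k&(z>.066)&(z<.08)]),(k&(z>.066)).sum())
    q=np.median(W[k&(z>.066)],0);print(q)
need(392,-286,58,105)"
```

```text
time: 36.52
eef_pos: [0.581, -0.0242, 0.0391]
ee_rot: [-2.141, 0.166, 2.141]
contact_force: [-0.3, -0.1, -1.1]
width: 0.0589
time: 37.02
eef_pos: [0.5813, -0.0243, 0.04]
ee_rot: [-2.141, 0.166, 2.141]
contact_force: [0.3, 0.6, 0.2]
width: 0.0684
time: 37.65
eef_pos: [0.582, -0.0244, 0.1939]
ee_rot: [-2.146, 0.166, 2.137]
contact_force: [-0.0, 0.2, 0.5]
width: 0.0685
time: 38.28
eef_pos: [0.4304, -0.1752, 0.1913]
ee_rot: [2.08, 0.278, -2.076]
contact_force: [0.5, 0.2, 0.9]
width: 0.0684
1 n 316 x [-35.1  29.7] y [-28.4  28.9] z rim -x,+x,-y,+y: 52.2 52.8 52.9 52.9
2 n 272 x [-29.8  35.2] y [-27.5  29.7] z rim -x,+x,-y,+y: 52.2 52.6 52.8 53.5
3 n 229 x [-30.8  29.7] y [-27.2  29.9] z rim -x,+x,-y,+y: 51.6 51.7 53.2 53.2
4 empty
5 n 293 x [-35.   29.2] y [-27.3  31.2] z rim -x,+x,-y,+y: 52.4 51.9 52.4 52.7
6 n 243 x [-28.9  34.9] y [-27.   31.1] z rim -x,+x,-y,+y: 51.4 52.1 52.1 52.7
lid (array([ 395.5 , -284.98,   15.22]), np.float64(0.0226)) grip (array([ 414.7, -278.4]), array([29.6, 15.9]), 7.3) 203
[ 0.35920636 -0.18332347  0.44872385]
lid (array([ 397.48, -283.11,   15.13]), np.float64(0.0094)) grip (array([ 394.3, -283.8]), array([72.6, 15.7]), 13.9) 690
[ 0.45479161 -0.18014362  0.49631551]
t 38.42 pos [ 430.6 -175.4  191.2] need units [-1.545 -4.425 -5.329] turn 0.004 tilt x,y [ 0.0022 -0.0011] F [0.7 0.6 0.7] w 68.4
```

View pics/t9.png

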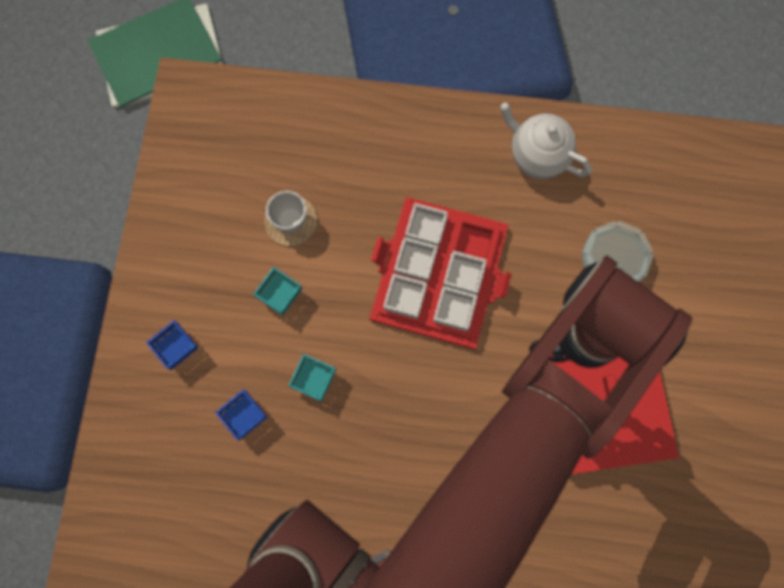

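All five dishes are seated in wells 1, 2, 3, 5 and 6, and well 4 is empty. Lid grip is at about (394.6,−284.6), yaw 15.2°. Going for it.

```bash

python3 -m crank '[[[-0.6,-1.8,0,0,0,0],[-1.2,-3.6,0,0,0,0],[-1.44,-4.37,-1,0,0,0.02],[-1.44,-4.37,-3,0,0,0.02],[-1.44,-4.37,-3.6,0,0,0.02]]]' 0.2
python3 -m crank '[[[0,0,0,0,0,0],[0,0,0,0,0,0]]]'
python3 -c "
from h import *
need(394.6,-284.6,48,105.2);p,d,W=grab('scene');save('s10.png',p,4,(40,110,190,260))"
```

```text
time: 39.05
eef_pos: [0.3942, -0.2817, 0.0971]
ee_rot: [2.077, 0.285, -2.083]
contact_force: [-0.3, 0.2, -0.3]
width: 0.068
time: 39.3
eef_pos: [0.3966, -0.2841, 0.102]
ee_rot: [2.079, 0.278, -2.074]
contact_force: [-0.0, -0.9, 0.3]
width: 0.0683
t 39.3 pos [ 396.6 -284.1  102. ] need units [-0.08  -0.019 -2.162] turn -0.021 tilt x,y [ 0.0026 -0.0024] F [-0.  -0.9  0.3] w 68.3
```

View pics/s10.png

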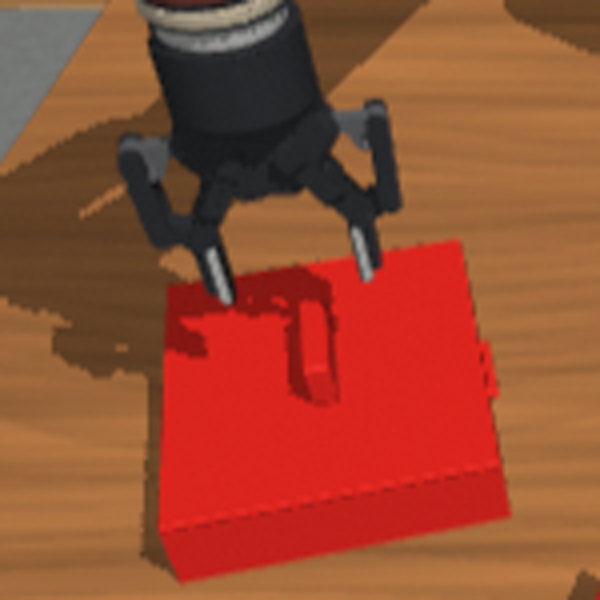

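The jaws straddle the grip bar (px 315,345). Lowering and gripping.

```bash

python3 -m crank '[[[-0.06,-0.02,-0.7,0,0,0],[-0.06,-0.02,-1.4,0,0,0],[-0.06,-0.02,-2,0,0,0],[-0.06,-0.02,-2.12,0,0,0],[-0.06,-0.02,-2.12,0,0,0]]]'
python3 -m crank '[[[0,0,0,0,0,0],[0,0,0,0,0,0],[0,0,0,0,0,0],[0,0,0,0,0,0],[0,0,0,0,0,0]]]' 1 60
python3 -c "
from h import *
need(394.6,-284.6,48,105.2)"
python3 -m crank '[[[0,0,0.2,0,0,0],[0,0,0.5,0,0,0],[0,0,1,0,0,0],[0,0,1,0,0,0]]]'
python3 -c "
from h import *
need(394.6,-284.6,48,105.2)"
```

```text
time: 39.98
eef_pos: [0.3935, -0.2838, 0.0463]
ee_rot: [2.078, 0.281, -2.079]
contact_force: [0.1, -0.0, 0.5]
width: 0.0686
time: 40.6
eef_pos: [0.3941, -0.2845, 0.0476]
ee_rot: [2.079, 0.279, -2.077]
contact_force: [-0.3, -0.1, 3.0]
width: 0.0152
t 40.6 pos [ 394.1 -284.5   47.6] need units [ 0.021 -0.005  0.018] turn -0.015 tilt x,y [ 0.0009 -0.001 ] F [-0.3 -0.1  3. ] w 15.2
time: 41.1
eef_pos: [0.3944, -0.2848, 0.0734]
ee_rot: [2.079, 0.278, -2.075]
contact_force: [-0.4, -0.5, -3.0]
width: 0.0146
t 41.1 pos [ 394.4 -284.8   73.4] need units [ 0.006  0.007 -1.015] turn -0.016 tilt x,y [ 0.0022 -0.0021] F [-0.4 -0.5 -3. ] w 14.6
```

```bash

python3 -m crank '[[[0,0,0.8,0,0,0],[0,0,1.8,0,0,0],[0,0,2.8,0,0,0],[0,0,3.6,0,0,0],[0,0,3.6,0,0,0]]]'
python3 -m crank '[[[0.6,1,0,0,0,-0.4],[1.4,2.2,0,0,0,-0.8],[2.2,3.5,0,0,0,-1.2],[3,4.8,0,0,0,-1.6],[3.8,6,0,0,0,-2]]]'
python3 -m crank '[[[0.8,1.2,0,0,0,-0.2],[1.6,2.5,0,0,0,-0.43],[2.6,4.1,0,0,0,-0.43],[3.5,5.6,0,0,0,-0.43],[3.88,6.17,0,0,0,-0.43]]]'
python3 -m crank '[[[0,0,-1,0,0,0],[0,0,-1.3,0,0,0],[0,0,-1.3,0,0,0]]]'
python3 -c "
from h import *
need(*TC,65.6,81.15)
p,d,W=grab('scene');save('s11.png',p,4,(150,170,330,320))
need(*TC,65.6,81.15)"
```

```text
time: 41.72
eef_pos: [0.3945, -0.2849, 0.1637]
ee_rot: [2.079, 0.277, -2.074]
contact_force: [0.3, 0.3, -3.7]
width: 0.0149
time: 42.35
eef_pos: [0.4883, -0.1325, 0.16]
ee_rot: [-2.176, 0.09, 2.181]
contact_force: [-0.3, 0.1, -3.5]
width: 0.0149
time: 42.98
eef_pos: [0.5855, 0.0222, 0.1599]
ee_rot: [-2.138, 0.165, 2.144]
contact_force: [-0.6, -0.5, -3.7]
width: 0.0148
time: 43.35
eef_pos: [0.5845, 0.0198, 0.1278]
ee_rot: [-2.137, 0.168, 2.143]
contact_force: [0.6, -0.4, -3.7]
width: 0.0147
t 43.35 pos [584.5  19.8 127.8] need units [ 0.071 -0.016 -2.49 ] turn 0.014 tilt x,y [-0.0029  0.0001] F [ 0.6 -0.4 -3.7] w 14.7
t 43.4 pos [585.3  19.7 129. ] need units [ 0.04  -0.013 -2.537] turn 0.015 tilt x,y [-0.0008 -0.    ] F [ 0.4  0.1 -3.8] w 14.7
```

View pics/s11.png

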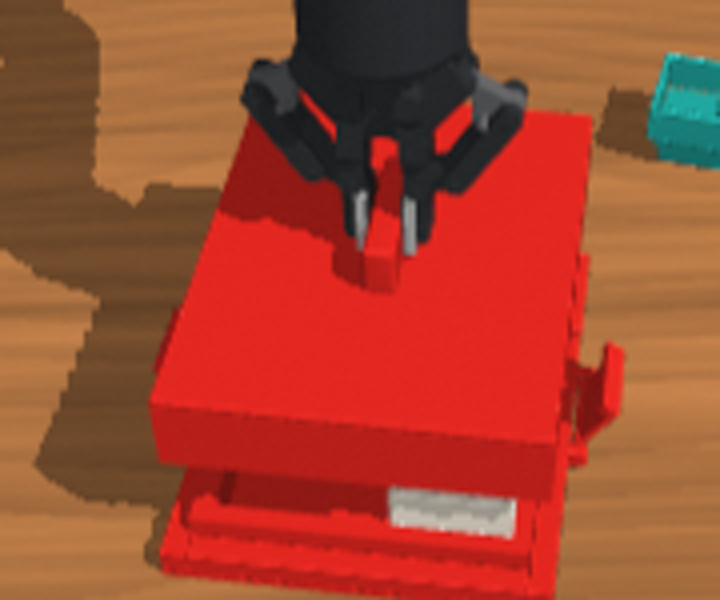

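```bash

python3 -m crank '[[[0.03,-0.01,-0.4,0,0,0.01],[0.03,-0.01,-0.4,0,0,0.01],[0.03,-0.01,-0.4,0,0,0.01]]]'
python3 -c "
from h import *
p,d,W=grab('scene');r,wh=masks(p,W);z=W[...,2];s=state();need(*TC,65.6,81.15)
t=s['eef_pos'][2]-.0036
for dz in(0,-.002):print(t,fit('scene',W,r&(abs(z-t-dz)<.006),z>t+.012,lambda X,Y:box(X,Y,225,182),[586,19,-8.8],t+dz))
k=r&(abs(z-t)<.006)&(abs(W[...,0]-.586)<.2);print(rect(W[k]),np.median(z[k]))"
```

```text
time: 43.78
eef_pos: [0.5865, 0.0199, 0.1194]
ee_rot: [-2.141, 0.166, 2.141]
contact_force: [0.1, 0.0, -2.9]
width: 0.0149
t 43.83 pos [586.6  19.9 119.6] need units [-0.011 -0.022 -2.161] turn 0.0 tilt x,y [ 0.0005 -0.    ] F [ 0.1  0.6 -3.2] w 14.7
0.11602947698511913 (array([590.01,  20.84,  -8.87]), np.float64(0.0104))
0.11602947698511913 (array([589.99,  20.53,  -8.88]), np.float64(0.0118))
(array([586.8,  20.8]), array([182.3, 226.9]), 81.0) 0.1151734888751354
```

```bash

python3 -m crank '[[[0,-0.02,-0.5,0,0,0],[0,-0.02,-1,0,0,0],[0,-0.02,-1.4,0,0,0],[0,-0.02,-1.6,0,0,0],[0,-0.02,-1.6,0,0,0]]]'
python3 -m crank '[[[0,0,-0.15,0,0,0],[0,0,-0.3,0,0,0],[0,0,-0.42,0,0,0],[0,0,-0.48,0,0,0],[0,0,-0.48,0,0,0]]]'
python3 -c "
from h import *
need(*TC,65.6,81.15)"
```

```text
time: 44.45
eef_pos: [0.586, 0.0196, 0.0786]
ee_rot: [-2.14, 0.166, 2.142]
contact_force: [-0.0, -0.4, -2.7]
width: 0.0149
time: 45.08
eef_pos: [0.5863, 0.0195, 0.0671]
ee_rot: [-2.141, 0.166, 2.141]
contact_force: [-0.0, 1.6, -3.4]
width: 0.0146
t 45.08 pos [586.3  19.5  67.1] need units [-0.    -0.005 -0.062] turn -0.001 tilt x,y [-0.0003  0.    ] F [-0.   1.6 -3.4] w 14.6
```

```bash

python3 -m crank '[[[0,0,-0.06,0,0,0],[0,0,-0.14,0,0,0],[0,0,-0.14,0,0,0]]]'
python3 -m crank '[[[0,0,0.04,0,0,0],[0,0,0.04,0,0,0],[0,0,0.04,0,0,0],[0,0,0.04,0,0,0]]]' 0.3
python3 -m crank '[[[0,0,0.8,0,0,0],[0,0,2.0,0,0,0],[0,0,3.5,0,0,0],[0,0,5,0,0,0],[0,0,6,0,0,0]]]'
python3 -c "
from h import *
p,d,W=grab('scene');r,wh=masks(p,W);z=W[...,2]
k=r&(abs(z-.062)<.008)&(abs(W[...,0]-.586)<.2);a=ty;D=W[...,:2]*1000-TC;X=D@[np.cos(a),np.sin(a)];Y=D@[-np.sin(a),np.cos(a)]
print(rect(W[k]),np.median(z[k]))
for m in(X>80,X<-80,Y>60,Y<-60):print(round(np.median(z[k&m]),4))
save('s12.png',p,4,(150,170,330,320))
need(*TC,65.6,81.15)"
```

```text
time: 45.45
eef_pos: [0.5869, 0.0195, 0.0656]
ee_rot: [-2.142, 0.166, 2.141]
contact_force: [-5.0, 0.2, 4.9]
width: 0.0148
time: 45.95
eef_pos: [0.5864, 0.0195, 0.0648]
ee_rot: [-2.141, 0.166, 2.141]
contact_force: [0.3, -0.2, 0.0]
width: 0.0598
time: 46.58
eef_pos: [0.5874, 0.0194, 0.2191]
ee_rot: [-2.146, 0.166, 2.136]
contact_force: [-0.5, 0.4, 0.6]
width: 0.06
(array([586.2,  20.9]), array([182.3, 229.7]), 81.3) 0.06128642793696203
0.0612
0.0612
0.0614
0.0612
t 46.62 pos [589.   19.3 222.8] need units [-1.090e-01  2.000e-03 -6.287e+00] turn -0.001 tilt x,y [ 0.0101 -0.0009] F [1.5 1.  2.8] w 60.3
```

View pics/s12.png

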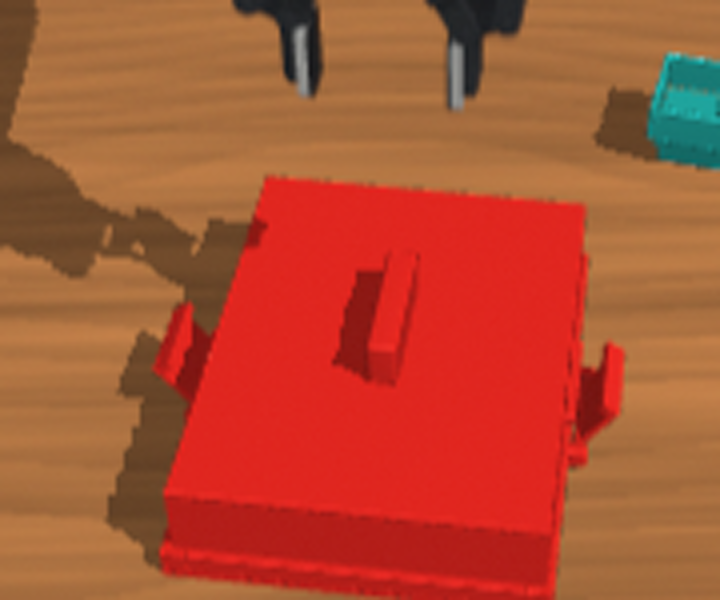

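The lid is down level (61.2–61.4 mm on all four sides) and both clips are open. Now the clips: I'll close the fingers, turn the tool 90° and go to the outside of the left clip.

```bash
python3 -c "
from h import *
print(state()['qpos'])
for n in ('scene',):
    p,d,W=grab(n);r,wh=masks(p,W);z=W[...,2]*1000;a=ty;D=W[...,:2]*1000-TC;X=D@[np.cos(a),np.sin(a)];Y=D@[-np.sin(a),np.cos(a)]
    for s in(1,-1):
        k=r&(s*Y>100)&(s*Y<150)&(abs(X)<60)&(z>15);i=k&(z>np.percentile(z[k],85))
        print(s,'x',np.percentile(X[k],[3,97]).round(1),'y',np.percentile(s*Y[k],[3,50,97]).round(1),'ztop',np.percentile(z[k],97).round(1),'y of top',np.percentile(s*Y[i],[5,95]).round(1))
    k=wh&(Y>150)&(z>5)&(z<80)&(abs(X)<150);print('cup',rect(W[k]))
"
```

```text
[-9.34173334e-02 -3.27077376e-02  1.71321540e+00 -8.47724397e-07
  1.45094750e+00  1.63162901e+00]
1 x [-22.9  26.7] y [100.6 109.5 118.5] ztop 47.0 y of top [110.1 115.5]
-1 x [-22.8  21.4] y [103.2 111.4 121. ] ztop 46.1 y of top [111.3 116.8]
cup (array([597.3, 319.2]), array([ 66.9, 185.1]), 68.1)
```

```bash

python3 -m crank '[[[0.18,1.2,0,0,0,1],[0.36,2.4,0,0,0,2],[0.54,3.6,0,0,0,3],[0.72,4.8,0,0,0,4],[0.9,5.93,0,0,0,5]]]' 1 40
python3 -m crank '[[[0,0,0,0,0,1],[0,0,0,0,0,2],[0,0,0,0,0,3],[0,0,0,0,0,4],[0,0,0,0,0,4]]]'
python3 -c "
from h import *
uy=np.array([.1538,.9881]);need(*(TC+150*uy),31,171.15)"
```

```text
time: 47.3
eef_pos: [0.6084, 0.1687, 0.2138]
ee_rot: [1.799, 0.682, -1.801]
contact_force: [0.4, -0.1, -0.0]
width: -0.0003
time: 47.92
eef_pos: [0.6084, 0.1677, 0.2139]
ee_rot: [1.323, 1.132, -1.325]
contact_force: [0.3, 0.0, 0.0]
width: -0.0
t 47.92 pos [608.4 167.7 213.9] need units [ 3.900e-02 -3.000e-03 -7.315e+00] turn 0.011 tilt x,y [-0.0014 -0.0002] F [0.3 0.  0. ] w -0.0
```

```bash

python3 -m crank '[[[0.04,0,-1.8,0,0,0],[0.04,0,-3.8,0,0,0],[0.04,0,-5.6,0,0,0],[0.04,0,-7.0,0,0,0],[0.04,0,-7.2,0,0,0]]]'
python3 -m crank '[[[-0.06,-0.4,0,0,0,0],[-0.11,-0.7,0,0,0,0],[-0.14,-0.9,0.05,0,0,0],[-0.14,-0.9,0.05,0,0,0]]]'
python3 -c "
from h import *
uy=np.array([.1538,.9881]);need(*(TC+116*uy),31,171.15);s=state();print((s['eef_pos'][:2]*1000-TC)@uy)"
python3 -m crank '[[[-0.03,-0.15,0.07,0,0,0],[-0.05,-0.3,0.14,0,0,0],[-0.07,-0.44,0.2,0,0,0],[-0.07,-0.44,0.2,0,0,0]]]'
python3 -c "
from h import *
uy=np.array([.1538,.9881]);need(*(TC+116*uy),31,171.15);s=state();print((s['eef_pos'][:2]*1000-TC)@uy)"
```

```text
time: 48.55
eef_pos: [0.6069, 0.1673, 0.0309]
ee_rot: [1.319, 1.135, -1.33]
contact_force: [-0.3, -0.3, -0.7]
width: -0.0
time: 49.05
eef_pos: [0.6073, 0.1448, 0.0376]
ee_rot: [1.324, 1.13, -1.321]
contact_force: [-0.4, -0.3, -0.5]
width: 0.0001
t 49.05 pos [607.3 144.8  37.6] need units [-0.127 -0.433 -0.263] turn 0.004 tilt x,y [0.0024 0.0002] F [-0.4 -0.3 -0.5] w 0.1
127.17234382167884
time: 49.55
eef_pos: [0.6043, 0.1338, 0.0409]
ee_rot: [1.321, 1.132, -1.323]
contact_force: [-0.3, -0.1, -0.7]
width: 0.0001
t 49.55 pos [604.3 133.8  40.9] need units [-0.008  0.008 -0.395] turn 0.001 tilt x,y [-0.0008 -0.0005] F [-0.3 -0.1 -0.7] w 0.1
115.83617110290717
```

```bash
python3 -c "
from h import *
p,d,W=grab('scene');save('s13.png',p,6,(230,190,330,280))"
```

```text
(no output)
```

View pics/s13.png

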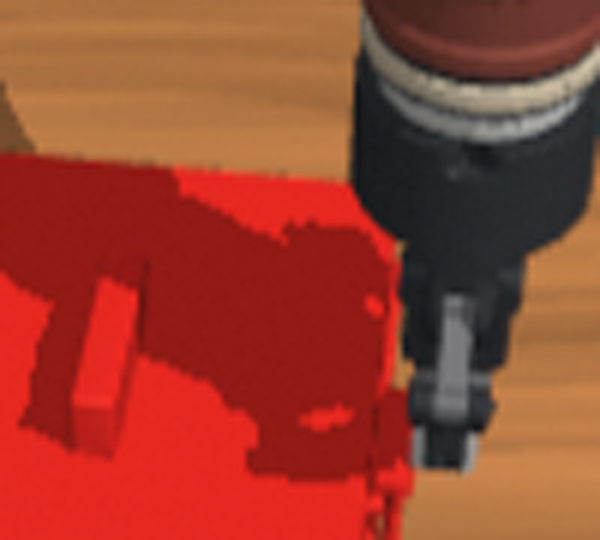

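The finger is on the clip's outer face and the clip is nearly upright. Pushing on until the force rises.

```bash

python3 -m crank '[[[-0.01,-0.04,0,0,0,0],[-0.015,-0.1,0.02,0,0,0],[-0.015,-0.1,0.02,0,0,0]]]'
python3 -m crank '[[[-0.01,-0.04,0,0,0,0],[-0.015,-0.1,0.02,0,0,0],[-0.015,-0.1,0.02,0,0,0]]]'
python3 -c "
from h import *
uy=np.array([.1538,.9881]);s=state();print((s['eef_pos'][:2]*1000-TC)@uy)"
```

```text
time: 49.98
eef_pos: [0.6041, 0.1317, 0.0414]
ee_rot: [1.322, 1.132, -1.322]
contact_force: [0.5, 0.1, 0.1]
width: -0.0
time: 50.35
eef_pos: [0.6039, 0.1306, 0.0417]
ee_rot: [1.325, 1.134, -1.321]
contact_force: [1.4, 5.8, -2.7]
width: -0.0003
112.53842116039414
```

```bash

python3 -m crank '[[[-0.01,-0.05,0.03,0,0,0],[-0.01,-0.07,0.05,0,0,0],[-0.01,-0.07,0.05,0,0,0]]]'
python3 -m crank '[[[0.08,0.5,0,0,0,0],[0.2,1.3,0,0,0,0],[0.2,1.3,2,0,0,0],[0.2,1.3,4,0,0,0],[0.2,1.3,5,0,0,0]]]'
python3 -c "
from h import *
p,d,W=grab('scene');r,wh=masks(p,W);z=W[...,2]*1000;a=ty;D=W[...,:2]*1000-TC;X=D@[np.cos(a),np.sin(a)];Y=D@[-np.sin(a),np.cos(a)]
for s in(1,-1):
    k=r&(s*Y>93)&(s*Y<150)&(abs(X)<60)&(z>15)&(z<58);i=k&(z>np.percentile(z[k],85))
    print(s,k.sum(),'y',np.percentile(s*Y[k],[3,50,97]).round(1),'ztop',np.percentile(z[k],97).round(1),'y of top',np.percentile(s*Y[i],[5,95]).round(1))
need(*(TC-150*np.array([.1538,.9881])),31,171.15)
save('s14.png',p,4,(150,190,330,320))"
```

```text
time: 50.72
eef_pos: [0.6035, 0.1303, 0.0423]
ee_rot: [1.327, 1.136, -1.319]
contact_force: [3.7, 10.9, -6.1]
width: 0.0002
time: 51.35
eef_pos: [0.6105, 0.161, 0.1729]
ee_rot: [1.325, 1.129, -1.317]
contact_force: [0.9, -0.5, -0.4]
width: -0.0002
1 169 y [ 93.2  98.  104.2] ztop 49.1 y of top [ 93.5 101.8]
-1 210 y [103.8 111.5 120.9] ztop 45.7 y of top [111.1 116.2]
t 51.4 pos [611.9 161.2 175.9] need units [ -1.947 -11.602  -5.798] turn -0.004 tilt x,y [0.0101 0.0009] F [1.3 1.3 2.3] w -0.1
```

View pics/s14.png

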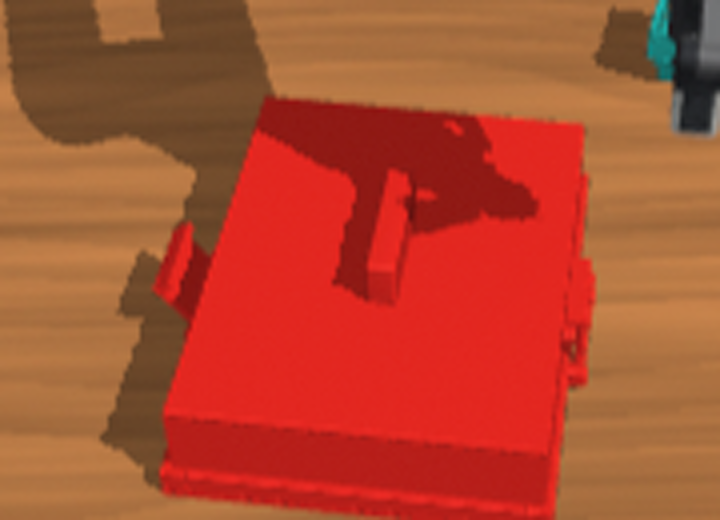

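The left clip is upright with its lip over the ridge (top at y′ 93–102, z 49). Now the right clip.

```bash

python3 -m crank '[[[-0.35,-2.1,0,0,0,0],[-0.7,-4.2,0,0,0,0],[-1.05,-6.4,0,0,0,0],[-1.4,-8.6,0,0,0,0],[-1.75,-10.7,0,0,0,0]]]'
python3 -m crank '[[[-0.15,-0.95,0,0,0,0],[-0.15,-0.95,-1.5,0,0,0],[-0.15,-0.95,-3.5,0,0,0],[-0.15,-0.95,-5,0,0,0],[-0.15,-0.95,-5.6,0,0,0]]]'
python3 -m crank '[[[0,0,0,0,0,0],[0,0,0,0,0,0]]]'
python3 -c "
from h import *
uy=np.array([.1538,.9881]);need(*(TC-127*uy),36,171.15);s=state();print((s['eef_pos'][:2]*1000-TC)@uy)"
```

```text
time: 52.02
eef_pos: [0.5645, -0.1088, 0.1677]
ee_rot: [1.321, 1.132, -1.322]
contact_force: [0.0, -0.1, 0.8]
width: -0.0
time: 52.65
eef_pos: [0.5591, -0.1301, 0.0249]
ee_rot: [1.32, 1.137, -1.325]
contact_force: [-0.6, 0.8, -1.2]
width: -0.0
time: 52.9
eef_pos: [0.5627, -0.1316, 0.0303]
ee_rot: [1.323, 1.129, -1.32]
contact_force: [0.1, -0.2, -0.0]
width: 0.0001
t 52.9 pos [ 562.7 -131.6   30.3] need units [0.162 1.022 0.229] turn -0.002 tilt x,y [ 0.0031 -0.0012] F [ 0.1 -0.2 -0. ] w 0.1
-152.8781813205578
```

Now push inward from y′ −153 to about −113 with a slight rise.

```bash

python3 -m crank '[[[0.06,0.4,0.05,0,0,0],[0.11,0.75,0.15,0,0,0],[0.16,1.02,0.23,0,0,0],[0.16,1.02,0.23,0,0,0]]]'
python3 -m crank '[[[0.03,0.15,0.07,0,0,0],[0.05,0.3,0.14,0,0,0],[0.07,0.44,0.2,0,0,0],[0.07,0.44,0.2,0,0,0]]]'
python3 -m crank '[[[0.01,0.05,0,0,0,0],[0.02,0.13,0.03,0,0,0],[0.02,0.13,0.03,0,0,0]]]'
python3 -m crank '[[[0.01,0.04,0,0,0,0],[0.01,0.08,0.03,0,0,0],[0.01,0.08,0.03,0,0,0]]]'
python3 -c "
from h import *
uy=np.array([.1538,.9881]);need(*(TC-112*uy),42,171.15);s=state();print((s['eef_pos'][:2]*1000-TC)@uy)"
```

```text
time: 53.4
eef_pos: [0.5656, -0.1051, 0.0346]
ee_rot: [1.322, 1.132, -1.321]
contact_force: [0.7, 0.2, 0.9]
width: 0.0001
time: 53.9
eef_pos: [0.5669, -0.0944, 0.0391]
ee_rot: [1.322, 1.133, -1.322]
contact_force: [-0.1, 0.4, -0.3]
width: 0.0002
time: 54.28
eef_pos: [0.567, -0.0938, 0.0392]
ee_rot: [1.318, 1.129, -1.324]
contact_force: [0.4, -9.4, -4.2]
width: 0.0
time: 54.65
eef_pos: [0.567, -0.0936, 0.0394]
ee_rot: [1.315, 1.126, -1.326]
contact_force: [-0.2, -13.9, -7.3]
width: -0.0001
t 54.65 pos [567.  -93.6  39.4] need units [0.084 0.092 0.104] turn -0.002 tilt x,y [-0.0009 -0.0082] F [ -0.2 -13.9  -7.3] w -0.1
-114.603663071067
```

```bash

python3 -m crank '[[[-0.08,-0.5,0,0,0,0],[-0.2,-1.3,0,0,0,0],[-0.2,-1.3,2,0,0,0],[-0.2,-1.3,4,0,0,0],[-0.2,-1.3,6,0,0,0]]]'
python3 -m crank '[[[-1.2,-0.8,0,0,0,0],[-2.4,-1.6,0,0,0,0],[-3.6,-2.4,0,0,0,0],[-4.8,-3.2,0,0,0,0],[-5.4,-3.6,0,0,0,0]]]'
python3 -m crank '[[[0,0,0,0,0,0],[0,0,0,0,0,0]]]'
python3 -c "
from h import *
for n in('scene','top'):
  p,d,W=grab(n);r,wh=masks(p,W);z=W[...,2]*1000;a=ty;D=W[...,:2]*1000-TC;X=D@[np.cos(a),np.sin(a)];Y=D@[-np.sin(a),np.cos(a)]
  for s in(1,-1):
    k=r&(s*Y>93)&(s*Y<150)&(abs(X)<60)&(z>15)&(z<58);i=k&(z>np.percentile(z[k],85))
    print(n,s,k.sum(),'y',np.percentile(s*Y[k],[3,50,97]).round(1),'ztop',np.percentile(z[k],97).round(1),'y of top',np.percentile(s*Y[i],[5,95]).round(1))
  k=r&(abs(z-62)<8)&(abs(W[...,0]-.586)<.2);print('lid',rect(W[k]))
  for m in(X>80,X<-80,Y>60,Y<-60):print(round(np.median(z[k&m]),1),end=' ')
  save(n+'15.png',p,*((4,(150,190,330,320)) if n=='scene' else (1.4,)))
need(0,0,0,0)"
```

```text
time: 55.28
eef_pos: [0.5625, -0.1226, 0.1924]
ee_rot: [1.323, 1.132, -1.322]
contact_force: [0.1, -1.3, -0.4]
width: 0.0001
time: 55.9
eef_pos: [0.4266, -0.213, 0.1909]
ee_rot: [1.324, 1.131, -1.323]
contact_force: [0.2, -0.2, 0.3]
width: -0.0002
time: 56.15
eef_pos: [0.4283, -0.2118, 0.1907]
ee_rot: [1.322, 1.132, -1.321]
contact_force: [0.3, -0.4, 0.7]
width: -0.0002
scene 1 170 y [ 93.2  97.9 104.2] ztop 49.2 y of top [ 93.6 102.3]
scene -1 85 y [ 94.7  99.2 105.2] ztop 48.7 y of top [ 95.2 101.2]
lid (array([586.8,  20.1]), array([181.9, 227.5]), 81.1)
61.2 61.2 61.4 61.2 top 1 61 y [ 93.3  96.8 100.2] ztop 51.7 y of top [93.4 98.7]
top -1 144 y [ 93.3  97.5 105. ] ztop 51.8 y of top [ 93.8 102.2]
lid (array([585.3,  20.2]), array([189.4, 223. ]), 81.0)
62.2 61.8 62.2 62.1 t 56.25 pos [ 428.4 -211.5  190.6] need units [-17.134   8.461  -7.624] turn 0.878 tilt x,y [0.0002 0.0003] F [ 0.   0.6 -0.3] w -0.3
```

```bash
python3 -c "
from h import *
p,d,W=grab('scene');q=np.load('/tmp/scene0.npz')['d']
for n,(a,b,c,e) in dict(cup=(355,255,415,315),ash=(50,262,130,328)).items():
    print(n,np.abs(d-q)[b:e,a:c].mean(),np.percentile(np.abs(d-q)[b:e,a:c],98))
arm.sign_off()"
```

```text
cup 0.007497034 0.005275295
ash 0.0071467566 0.005171035
the job is handed in; nothing more can be done
```

The job is done and handed in at about 56 s of the 210 s allowed; I have no verdict back.

**Dishes:** All four stacked dishes are in the tray, in wells 2, 3, 6 and 5. Dish 5 was already in well 1, and well 4 is empty. The dish for well 3 caught the edge of the well and tilted. I raised it, re-aimed and lowered it again, and it ended level. Before the lid went on, all five rims read the same height to within about 1 mm.

**Lid:** It was knocked about 4 cm aside during the run, so I measured it again before picking it up. It is fully down and level: its top reads 61 to 62 mm above the table on all four sides, where fully down is 62.

**Clips:** Both are pushed to their stops and read as upright (upper edge 49 to 52 mm above the table), with lips over the lid's ridges. The finger stopped about 2 mm farther out on the right clip than on the left. That may be a small error in my tray centre, as the depth readings for the two clips otherwise match.

**Last checks:**
- **Not seen by eye:** The final pictures were refused because I had reached the 16-picture limit. The last clip and lid checks therefore rest on depth numbers alone.
- **Cup and ashtray:** 98% of the depth readings around each changed by less than about 5 mm since the start, though a few noisy pixels raised the averages to about 7 mm. I saw no sign that either had moved.
- **Arm:** It stands clear of everything.

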